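# Empty a standoff feeder for changeover

### The job

Clear the feeder for a changeover so that every brass standoff ends up in the yellow cup: wind the handwheel clockwise until its white pointer stands at the green mark, then hold the cup by its handle in the orange fork under the chute, slide the shutter fully open with it so that the parts drop into the cup, and slide the shutter fully shut again with the cup still there. The standoffs lying loose on the bench belong in the cup too, at any time; finish with the cup upright in the middle of the blue pad, the shutter closed, the pointer at the mark, and the spool, bottle and screwdriver left alone.

Things in the scene. Friction and masses are not known exactly. Their poses are not given: they have to be found in the camera images.
- feeder: fixed gravity feeder: clear square chute (44 mm inside, 52 outside, z 117 to 212 mm), flared grey rim on top (95 mm wide, to z 252), two posts behind (x over +45), base plate 12 mm high (x -30 to 100, y -75 to 75). Open in front (-x) and below the chute. Green wheel pedestal at y = -190 (70 mm square, 160 high). Origin on the bench below the chute's centre; x away from the robot, y left, z up
- outlet (a point): centre of the chute's lower mouth, z = 117 mm: a part falls out here when the shutter is open. Axes as the feeder's
- shutter (a joint): orange shutter plate under the chute, m: 0 = fully closed (as found), 0.05 = fully open (both are stops). It opens along the feeder's -y, stays where left (1.2 N friction), is 4 mm thick (underside at z = 110 mm) and has a 50 mm square hole; from it hang the two tabs of the fork
- fork (a point): on the shutter, below its hole's centre, z = 96 mm: middle between two orange tabs down to z = 82 mm, inner faces 39 mm to each side in the feeder's y, 44 mm long in x. At shutter 0 it is 50 mm to the chute's +y; at 0.05 below the chute. The cup (rim at z 100 mm, handle to -x) goes in between the tabs along +x; carried sideways it drags the shutter and stays below the hole
- wheel (a joint): handwheel on the pedestal, vertical axis, rad: grows clockwise seen from above, 0 to 5.3; starts at 0 to 0.7; friction 0.06 N m, stays where left. It draws back a steel gate in the chute (15 mm per rad) on which the parts rest; the chute is free from 3.2 rad. At 0 the pointer points along the feeder's +x
- wheel_grip (a point): on the wheel's axis, z = 202 mm: the height to grip the black bar across the wheel (60 mm long along the pointer's line, 14 mm thick, z 186 to 212 mm; the end at the pointer is white). Below it the wheel's disc, 100 mm wide, top at z = 178 mm. The point's x axis points to the pointer and turns with the wheel
- pointer (a point): tip of the white pointer on the wheel, 46 mm from the axis
- mark (a joint): the wheel angle, rad, at which the green mark stands on the white dial ring around the wheel; 3.6 to 4.6, not to be moved
- mark_point (a point): where the pointer's tip is when it stands at the green mark (46 mm from the axis; the green block itself lies 51 to 63 mm out)
- cup: yellow round cup, 68 mm outside, 62 inside, 50 mm high, floor 4 mm, about 100 g, with a straight black handle towards its -x: 12 mm thick, z 26 to 48 mm, from the wall to 152 mm from the cup's axis; take it about 130 mm out, from above. Origin: centre of its underside; z up
- pad: round blue pad fixed on the bench, 110 mm wide, 3 mm thick. Origin: centre of its underside
- spool: bystander: grey spool, 52 mm wide, 40 mm high; leave alone
- flux: bystander: capped bottle, 44 mm wide, 100 mm high; leave alone
- driver: bystander: screwdriver, 170 mm long, lying on the bench; leave alone
- part0_center (a point): hexagonal brass standoff, 14 mm across flats (16 mm across corners), 16 mm long, 12 g; starts in the feeder. This point is its centre, z along its length
- part1_center (a point): hexagonal brass standoff, 14 mm across flats (16 mm across corners), 16 mm long, 12 g; starts in the feeder. This point is its centre, z along its length
- part2_center (a point): hexagonal brass standoff, 14 mm across flats (16 mm across corners), 16 mm long, 12 g; starts in the feeder. This point is its centre, z along its length
- part3_center (a point): hexagonal brass standoff, 14 mm across flats (16 mm across corners), 16 mm long, 12 g; starts in the feeder. This point is its centre, z along its length
- part4_center (a point): hexagonal brass standoff, 14 mm across flats (16 mm across corners), 16 mm long, 12 g; starts in the feeder, if present (None if absent). This point is its centre, z along its length
- part5_center (a point): hexagonal brass standoff, 14 mm across flats (16 mm across corners), 16 mm long, 12 g; starts in the feeder, if present (None if absent). This point is its centre, z along its length
- part6_center (a point): hexagonal brass standoff, 14 mm across flats (16 mm across corners), 16 mm long, 12 g; starts in the feeder, if present (None if absent). This point is its centre, z along its length
- stray0_center (a point): hexagonal brass standoff, 14 mm across flats (16 mm across corners), 16 mm long, 12 g; starts standing on the bench in front of the feeder, if present (None if absent). This point is its centre, z along its length
- stray1_center (a point): hexagonal brass standoff, 14 mm across flats (16 mm across corners), 16 mm long, 12 g; starts standing on the bench in front of the feeder, if present (None if absent). This point is its centre, z along its length
- stray2_center (a point): hexagonal brass standoff, 14 mm across flats (16 mm across corners), 16 mm long, 12 g; starts standing on the bench in front of the feeder, if present (None if absent). This point is its centre, z along its length

How it is judged (in metres and radians):
On the way, in this order (a step that is already met when the one before it is completed fails the run):
1. the pointer stands at the green mark (within about 0.15 rad), the shutter still closed (horizontal distance between pointer and mark_point below 0.007 m and value of joint shutter below 0.006 m), for 0.3 s.
2. the shutter is opened (over 40 mm) with the cup lifted and below the chute (value of joint shutter above 0.04 m and horizontal distance between cup and outlet below 0.025 m and height (world z) of cup above 0.02 m), for 0.2 s.
3. all parts are out of the chute and the shutter is closed again (under 5 mm), the cup still lifted and in the fork (height (world z) of each of part0_center, part1_center, part2_center, part3_center, part4_center, part5_center, part6_center below 0.107 m and value of joint shutter below 0.005 m and height (world z) of cup above 0.02 m and horizontal distance between cup and fork below 0.03 m), for 0.2 s.
At the end, for the whole second after the job is handed in: every standoff present is inside the cup; the cup stands upright and at rest on the blue pad, its axis within 25 mm of the pad's centre; the shutter is closed (under 5 mm); the pointer is within about 0.15 rad of the green mark (horizontal distance between each of part0_center, part1_center, part2_center, part3_center, part4_center, part5_center, part6_center, stray0_center, stray1_center, stray2_center and cup below 0.033 m and z of part0_center in the frame of cup between 0 and 0.06 m and z of part1_center in the frame of cup between 0 and 0.06 m and z of part2_center in the frame of cup between 0 and 0.06 m and z of part3_center in the frame of cup between 0 and 0.06 m and z of part4_center in the frame of cup between 0 and 0.06 m and z of part5_center in the frame of cup between 0 and 0.06 m and z of part6_center in the frame of cup between 0 and 0.06 m and z of stray0_center in the frame of cup between 0 and 0.06 m and z of stray1_center in the frame of cup between 0 and 0.06 m and z of stray2_center in the frame of cup between 0 and 0.06 m and horizontal distance between cup and pad below 0.025 m and angle between cup's own z axis and vertical below 0.1 rad and height (world z) of cup below 0.01 m and linear speed of cup below 0.02 m/s and value of joint shutter below 0.005 m and horizontal distance between pointer and mark_point below 0.007 m); the robot touches nothing.
It fails at once if the spool is moved more than 25 mm (distance of spool from where it was at the start of the episode above 0.025 m).
It fails at once if the bottle is moved more than 25 mm (distance of flux from where it was at the start of the episode above 0.025 m).
It fails at once if the screwdriver is moved more than 25 mm (distance of driver from where it was at the start of the episode above 0.025 m).
Of part4, part5, part6 only 1 to 3 are there at a start; the rules pass over those that are not, and their reading is None.
Of stray0, stray1, stray2 only 1 to 3 are there at a start; the rules pass over those that are not, and their reading is None.
At some moment in a run one of cup, stray0, stray1, stray2 may be knocked a few centimetres aside while the robot is not near it.
It also fails if it takes over 210 s, if anything falls off the work surface, if the arm or the gripper's body presses on something with over 40 N, if the wrist force passes 120 N, or if a joint passes its speed limit or range.

### The arm

A 6-joint arm with a two-finger parallel gripper is mounted at the origin on the work surface. World frame = base frame: x ahead of the robot, y to its left, z up, the work surface at z = 0. Lengths are in mm, angles in rad, forces in N, time in s.
With the tool pointing down it reaches from about 350 to 975 mm from the base axis. Payload 7.1 kg.
Tool frame: the origin (TCP) lies on the centre line of the jaws, within the pads' length; the fingertips stand 25 mm ahead of it and the grasp point (between the pads) lies 6 mm ahead of it (ctrl.nose_length is the distance from the TCP to the fingertips, in mm); x points along the fingers, y is the direction in which the jaws open and shut, and the axes are right-handed (so a half turn about x gives the same grasp; the last joint's range is limited). The gripper opens to 88 mm and grips with 3 to 60 N. Pads are 20 mm wide; open, the fingers measure 115 mm over their backs; the gripper's body (75 mm by 178 mm) begins 61 mm behind the grasp point.
Start: joints at [1.132, 0.423, 1.63, -0, 1.089, -0.019], TCP at [254.704, 570.728, 247.675] pointing down, gripper open.
Joint ranges: [-3, 3], [-0.9, 2.11], [0.09, 2.58], [-1.31, 4.45], [0.11, 2.69], [-2.54, 2.54]. Speed limits (rad/s): [2.39, 2.39, 3.01, 3.14, 3.14, 3.14].

### API

Orientations are given as a rotation vector (axis times angle).
In Python, from workcell import ctrl gives the robot as it stands.
- The arm moves only by the tool arm_command, never from a script. Its argument "deltas" is a list of rows, each a list of 4 numbers: the shift along the tool's x, y, z in m, then the turn about the tool's x in rad. In form: [[tx, ty, tz, yaw], ...]. A call has 1 to 10 rows; each row shifts and turns the pose as measured when the row begins, along the tool's axes as they then stand; what a row does not reach is not made up. A row lasts 1/10 s, in which the tool goes at most 50 mm and 8.59 degrees, less where a joint would pass 70% of its speed; a pose out of reach is approached as far as the arm can. A call is refused whole if a number of a shift passes 0.05 or a number of a turn 0.15, either way. A call with a gripper value outside its range is refused whole. "hand" is the finger opening in m, from 0 to 0.0878, set as the call begins (left out, the last holds). The fingers move at their own pace and stop on an object; the grip force is fixed at half the most. Time passes only in rows, so rows that do not move let the fingers close. It gives the time, the measured TCP pose, the force and the opening at its end, in the units of the state.
- ctrl.get_obs(): the state, without advancing time (a new reading comes with each control period).
- ctrl.get_image(name): name is "side" or "top"; returns the picture (420x560x3 uint8, red, green, blue); there is no depth.
- ctrl.get_calibration(name): a dict with "fx", "fy", "cx", "cy" (pixels), "R" (3x3) and "t" (3): a world point X has camera coordinates R X + t. Camera axes: x right, y down, z forward; pixel columns grow to the right and rows downward; lengths in mm; the calibration is good to about 2 mm. A picture is of the moment at which its call begins. get_calibration takes no time and is no camera call.
- ctrl.close_job(): hands the job in, once; it reports no verdict.
The state is a dict: "t": time; "qpos": joint angles; "qvel": joint speeds; "joint_torque": joint torques, N m; "ee_pos": TCP position; "orientation": TCP orientation; "ft_force": force on the tool from outside, world axes, zero at the start; "moment": the same for the moment, N m; "width": finger opening in mm.
Only numpy, scipy, OpenCV 4.12 (cv2) and the standard library are available. Lean on these libraries where they do the work, as an engineer would, in place of code of your own. Each camera call takes 0.05 s, during which the arm holds its last target.

## Working session

There is one attempt and no reset: what is moved stays moved. The work goes in short steps, Python scripts to look and compute and a tool call to move; the robot and the scene stay as the last step left them, time stands still between calls to the robot, and variables do not carry over. Pictures are saved under pics/ and viewed, and the job is handed in when it is done.

Besides the shell and the picture viewer there is one more tool, called in YAML: its name, and indented under it one key for each argument. arm_command: Moves the arm, as the interface text tells. Its arguments: {"type":"object","properties":{"deltas":{"type":"array","items":{"type":"array","items":{"type":"number"}}},"hand":{"type":"number"}},"required":["deltas"]}

```bash
mkdir -p pics; ls
python3 - <<'E'
from workcell import ctrl
import cv2
for n in("top","side"):
    im=ctrl.get_image(n); cv2.imwrite(f"pics/{n}0.png",im[:,:,::-1]); c=ctrl.get_calibration(n); print(n,c)
print(ctrl.get_obs(), ctrl.nose_length)
E
```

```text
pics
top {'fx': 546.6592780325938, 'fy': 546.6592780325938, 'cx': 274.4394708661027, 'cy': 212.53751535269836, 'R': array([[ 0.00342544, -0.99990862,  0.01307714],
       [-0.98883585, -0.00533504, -0.14891338],
       [ 0.14896954, -0.01242105, -0.98876377]]), 't': array([ -18.65577617,  517.25065527, 1364.96104576])}
side {'fx': 457.4188002413527, 'fy': 457.4188002413527, 'cx': 277.13568360448414, 'cy': 208.84924338407987, 'R': array([[ 0.94319928, -0.33222033, -0.00218584],
       [-0.22182598, -0.624856  , -0.7485641 ],
       [ 0.24732237,  0.70652999, -0.66305883]]), 't': array([-491.64562361,  201.57101878, 1255.98807848])}
{'t': 0.1, 'qpos': array([ 1.13200827e+00,  4.23758164e-01,  1.63060928e+00, -3.83254509e-05,
        1.08860327e+00, -1.90064988e-02]), 'qvel': array([-0.00102169, -0.00182508, -0.0028027 ,  0.00014443, -0.00080081,
       -0.00108986]), 'joint_torque': array([-3.57571689e-04, -5.45616138e+01, -2.74324447e+01,  6.45316788e-02,
        1.87449827e-02, -5.98804718e-05]), 'ee_pos': array([254.514894  , 570.31544136, 246.9850055 ]), 'orientation': array([ 0.32818926,  1.54588545, -0.33032244]), 'ft_force': array([ 1.39009988, -0.01023258,  0.42765307]), 'moment': array([ 0.02002155,  0.00659087, -0.03013097]), 'width': 88.08648752586714} 25.0
```

View pics/top0.png

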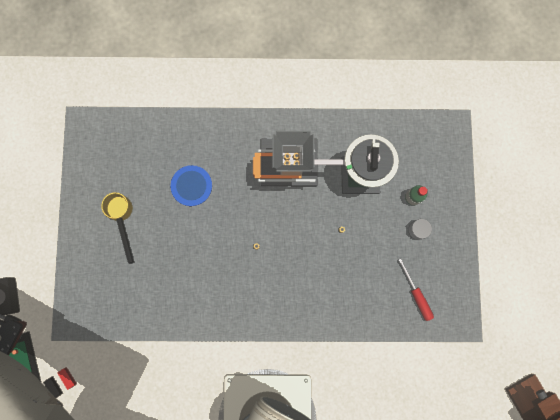

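View pics/side0.png

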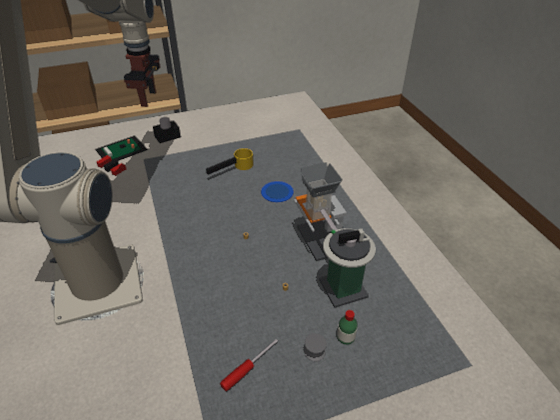

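Top view: the cup is at about (116,207) with its handle running down to (131,262), the pad at (192,186), the wheel at (371,160), the feeder at (293,155), and strays at (256,246) and (342,229). The bottle, spool and screwdriver are on the right. Next I'll zoom in and measure.

```bash
cat > h.py <<'E'
import numpy as np, cv2
from workcell import ctrl
def ray(n,u,v):
    c=ctrl.get_calibration(n);R=c['R'];t=c['t']
    return -R.T@t, R.T@np.array([(u-c['cx'])/c['fx'],(v-c['cy'])/c['fy'],1.])
def onz(n,u,v,z):
    o,d=ray(n,u,v); return o+d*(z-o[2])/d[2]
def proj(n,X):
    c=ctrl.get_calibration(n); p=c['R']@np.asarray(X,float)+c['t']; return np.array([c['fx']*p[0]/p[2]+c['cx'],c['fy']*p[1]/p[2]+c['cy']])
def tri(a,b):
    (o1,d1),(o2,d2)=ray("top",*a),ray("side",*b)
    s=np.linalg.lstsq(np.c_[d1,-d2],o2-o1,rcond=None)[0]; p,q=o1+d1*s[0],o2+d2*s[1]; return (p+q)/2,np.linalg.norm(p-q)
def blobs(mask,amin=5):
    n,l,s,c=cv2.connectedComponentsWithStats(mask.astype(np.uint8)); return [(c[i].round(1).tolist(),s[i].tolist()) for i in range(1,n) if s[i][4]>=amin]
def crop(im,x0,y0,w,h,k,name): cv2.imwrite("pics/"+name,cv2.resize(im[y0:y0+h,x0:x0+w,::-1],None,fx=k,fy=k,interpolation=cv2.INTER_CUBIC))
E
python3 - <<'E'
from h import *
T=cv2.imread("pics/top0.png")[:,:,::-1];S=cv2.imread("pics/side0.png")[:,:,::-1]
crop(T,240,120,170,110,4.7,"t0f.png");crop(S,280,150,120,160,3.7,"s0f.png")
for n,im in(("top",T),("side",S)):
    h=cv2.cvtColor(np.ascontiguousarray(im),cv2.COLOR_RGB2HSV).astype(int);H,Sa,V=h[...,0],h[...,1],h[...,2]
    print(n,"yel",blobs((H>18)&(H<32)&(Sa>130)&(V>90),8))
    print("blue",blobs((H>105)&(H<122)&(Sa>120)&(V>60),60))
    print("org",blobs((H>5)&(H<=18)&(Sa>130)&(V>90),5))
    print("grn",blobs((H>45)&(H<85)&(Sa>110)&(V>60),5))
E
```

```text
top yel [([116.8, 207.0], [102, 194, 26, 25, 375])]
blue [([190.8, 185.3], [171, 166, 41, 40, 1301])]
org [([264.8, 167.6], [253, 153, 48, 25, 301]), ([14.1, 351.8], [12, 350, 5, 4, 12])]
grn [([348.6, 166.8], [347, 166, 4, 3, 8]), ([21.5, 358.0], [10, 348, 21, 23, 178])]
side yel [([243.5, 158.6], [234, 148, 19, 22, 312])]
blue [([276.8, 191.3], [261, 181, 33, 21, 529])]
org [([374.4, 104.4], [366, 101, 17, 7, 48]), ([128.2, 140.3], [127, 139, 3, 4, 10]), ([132.3, 145.4], [131, 144, 3, 4, 9]), ([305.7, 207.0], [296, 194, 29, 29, 148]), ([245.7, 235.7], [244, 234, 4, 5, 11]), ([284.9, 286.6], [283, 285, 5, 5, 13])]
grn [([121.1, 148.6], [109, 139, 28, 20, 239]), ([332.8, 231.4], [331, 230, 4, 4, 9]), ([349.6, 322.9], [348, 322, 4, 3, 7]), ([353.4, 328.8], [353, 327, 2, 4, 5])]
```

View pics/t0f.png

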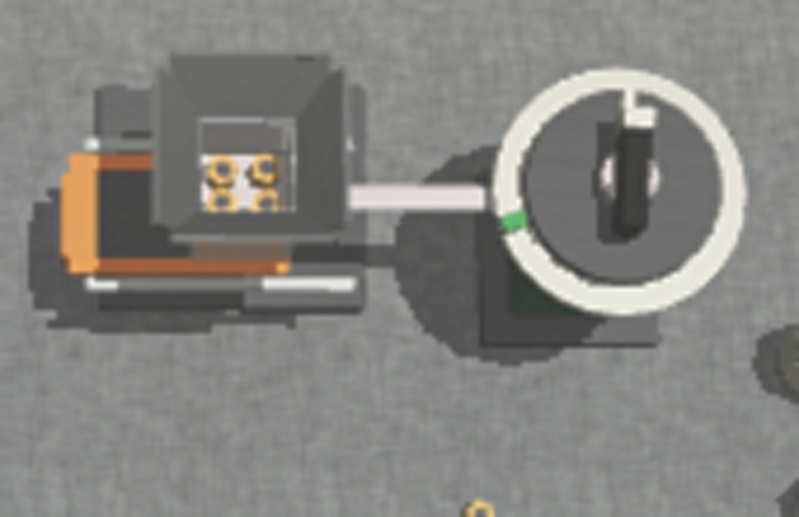

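View pics/s0f.png

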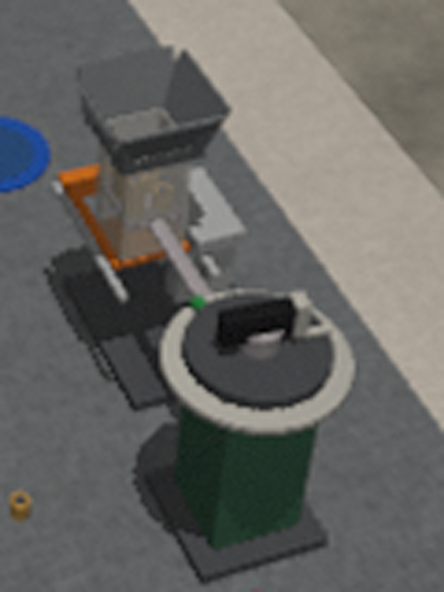

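Run:
```python
from h import *
T=cv2.imread("pics/top0.png")[:,:,::-1];S=cv2.imread("pics/side0.png")[:,:,::-1]
c=lambda x,y:(240+x/4.7-.4,120+y/4.7-.4)
s=lambda x,y:(280+x/3.7-.4,150+y/3.7-.4)
print("bar ctr",onz("top",*c(635,173),212), "disc",onz("top",*c(619,187),178))
print("tip,mark top", c(629,90),c(513,221))
for z in(170,178,186): print(z,onz("top",*c(629,92),z),onz("top",*c(513,221),z))
print("mark tri",tri((348.6,166.8),(332.8,231.4)))
print("white end top corners z212",[onz("top",*c(*p),212).round(1) for p in((625,108),(656,108),(612,238),(645,240))])
print("rim corners z252",[onz("top",*c(*p),252).round(1) for p in((172,55),(328,53),(152,237),(347,240))])
# orange plate corners z~114
print("orange",[onz("top",*c(*p),114).round(1) for p in((69,154),(63,271),(289,272))])
print("base front corners",[onz("top",*c(*p),12).round(1) for p in((482,345),(657,343),(96,88),(363,88),(363,310))])
# cup: fit
h=cv2.cvtColor(np.ascontiguousarray(T),cv2.COLOR_RGB2HSV).astype(int);m=((h[...,0]>18)&(h[...,0]<32)&(h[...,1]>130)&(h[...,2]>60)).astype(np.uint8)
cs=max(cv2.findContours(m,0,1)[0],key=cv2.contourArea);print("cup circ",cv2.minEnclosingCircle(cs),cv2.fitEllipse(cs))
p=cv2.fitEllipse(cs)[0];print(onz("top",*p,50),onz("top",*p,25))
print("pad",onz("top",190.9,185.4,3), tri((190.8,185.3),(276.8,191.3)))
print("strays",tri((256,246),(245.7,235.7)),tri((342,229),(284.9,286.6)),onz("top",256,246,12),onz("top",342,229.3,12))
print("handle end",onz("top",131,262,48))
crop(T,80,180,200,100,4,"t0c.png");crop(S,190,130,120,120,5,"s0c.png");crop(T,320,140,120,190,3.1,"t0w.png")
```

```text
bar ctr [ 622.38357192 -243.24387932  212.        ] disc [ 623.92888444 -241.88670629  178.        ]
tip,mark top (373.4297872340426, 138.74893617021277) (348.7489361702128, 166.62127659574466)
170 [ 675.34786761 -249.65383944  170.        ] [ 608.07280963 -189.6960764   170.        ]
178 [ 673.01102318 -248.05807295  178.        ] [ 606.16416412 -188.481935    178.        ]
186 [ 670.67417874 -246.46230645  186.        ] [ 604.25551861 -187.26779359  186.        ]
mark tri (array([ 606.01386291, -188.7742058 ,  171.38344485]), np.float64(2.5927229333529667))
white end top corners z212 [array([ 655. , -239.1,  212. ]), array([ 655.1, -254.3,  212. ]), array([ 589.9, -231.3,  212. ]), array([ 589. , -247.3,  212. ])]
rim corners z252 [array([667.9, -17. , 252. ]), array([669.4, -90.9, 252. ]), array([579.7,  -7.9, 252. ]), array([578.9, -99.2, 252. ])]
orange [array([656. ,  34.9, 114. ]), array([593.2,  37.4, 114. ]), array([593.4, -80.5, 114. ])]
base front corners [array([ 574.4, -195.1,   12. ]), array([ 576.1, -293.5,   12. ]), array([721.7,  22.5,  12. ]), array([ 722.8, -129.4,   12. ]), array([ 594. , -128.4,   12. ])]
cup circ ((114.53433227539062, 205.04505920410156), 13.20059871673584) ((115.9228515625, 206.7700958251953), (19.42783546447754, 26.093124389648438), 58.241981506347656)
[528.2985202  386.73770773  50.        ] [532.29476666 393.740391    25.        ]
pad [594.22677641 204.71433538   3.        ] (array([593.61269103, 205.39244922,   1.54531239]), np.float64(2.348478091493704))
strays (array([432.75574477,  31.06048518,   7.1430521 ]), np.float64(2.130742407884396)) (array([ 477.29887311, -193.11830318,   10.05141087]), np.float64(3.6513899864529655)) [433.3825857   30.79483995  12.        ] [ 478.0837547  -193.20379169   12.        ]
handle end [388.54926179 343.10644512  48.        ]
```

View pics/t0c.png

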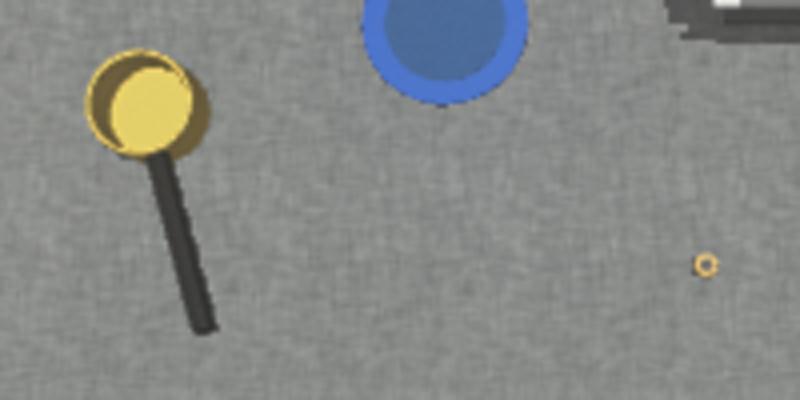

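View pics/s0c.png

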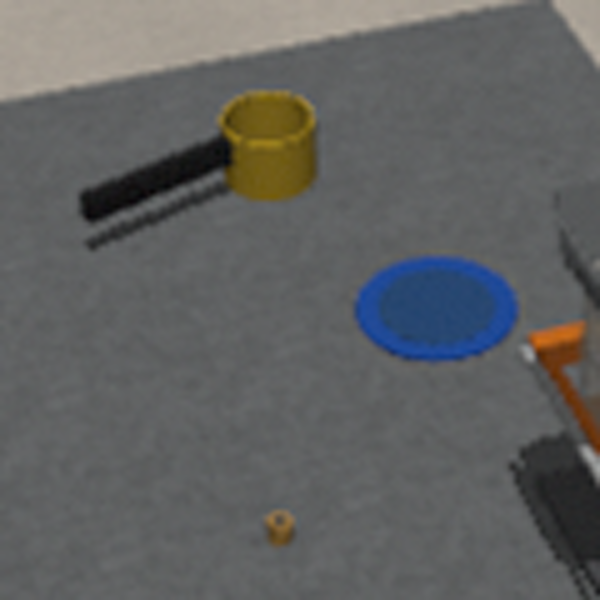

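View pics/t0w.png

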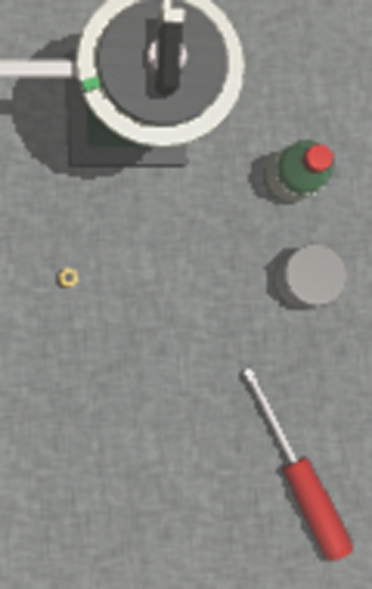

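```bash
cat > w.py <<'E'
# usage: w.py x y z yawdeg -> rows needed.  yaw = direction of tool y seen from above (deg)
import sys,numpy as np
from scipy.spatial.transform import Rotation as Ro
from workcell import ctrl
o=ctrl.get_obs();R=Ro.from_rotvec(o['orientation']).as_matrix();p=o['ee_pos']
yaw=np.arctan2(R[1,1],R[0,1])
print("t",round(o['t'],2),"p",p.round(1),"yaw",round(np.degrees(yaw),1),"down",R[:,0].round(3),"q1,6",o['qpos'][[0,5]].round(3),"F",o['ft_force'].round(1),"w",round(o['width'],1))
if len(sys.argv)>1:
    a=[float(v) for v in sys.argv[1:]]
    print("delta tool mm",(R.T@(np.array(a[:3])-p)).round(1))
    if len(a)>3:
        d=-(np.radians(a[3])-yaw)
        print("turn rad",round((d+np.pi)%(2*np.pi)-np.pi,3),"or half-turn",round((d+np.pi/2)%np.pi-np.pi/2,3))
E
python3 w.py 623 -242.5 300 83.5
```

```text
t 0.1 p [254.5 570.3 247. ] yaw 65.9 down [-0.001 -0.001 -1.   ] q1,6 [ 1.132 -0.019] F [ 1.4 -0.   0.4] w 88.1
delta tool mm [ -52.2 -592.1  667.8]
turn rad -0.306 or half-turn -0.306
```

arm_command:
  deltas:
    - [-0.04,0,0,0]
    - [-0.04,0,0,0]
    - [0,-0.032,0.036,0]
    - [0,-0.032,0.036,0]
    - [0,-0.032,0.036,0]
    - [0,-0.032,0.036,0]
    - [0,-0.032,0.036,0]
    - [0,-0.032,0.036,0]
    - [0,-0.032,0.036,0]
    - [0,-0.032,0.036,0]

```text
t: 1.1
ee_pos: [415.4, 211.0, 327.7]
orientation: [0.317, 1.548, -0.325]
ft_force: [0.5, 0.0, 0.3]
width: 87.7
```

```bash
python3 w.py 623 -242.5 300 83.5
```

```text
t 1.1 p [415.4 211.  327.7] yaw 66.5 down [-0.002 -0.005 -1.   ] q1,6 [ 0.447 -0.713] F [0.5 0.  0.3] w 87.7
delta tool mm [  29.6 -333.3  371. ]
turn rad -0.296 or half-turn -0.296
```

Tracking is good. I'll continue to above the wheel and turn on the way in.

arm_command:
  deltas:
    - [0,-0.033,0.037,0]
    - [0,-0.033,0.037,0]
    - [0,-0.033,0.037,0]
    - [0,-0.033,0.037,0]
    - [0,-0.033,0.037,0]
    - [0,-0.033,0.037,0]
    - [0,-0.033,0.037,0]
    - [0,-0.033,0.037,0]
    - [0,-0.033,0.037,0]
    - [0,-0.033,0.037,0]

```text
t: 2.1
ee_pos: [619.6, -245.5, 327.4]
orientation: [0.319, 1.551, -0.326]
ft_force: [0.6, 0.2, 0.4]
width: 87.8
```

arm_command:
  deltas:
    - [0,0,0,-0.15]
    - [0,0,0,-0.14]
    - [0,0,0,0]

```text
t: 2.4
ee_pos: [620.5, -252.8, 324.1]
orientation: [0.091, 1.576, -0.096]
ft_force: [-0.0, 0.2, -0.2]
width: 87.8
```

```bash
python3 w.py 623 -242.5 300 83.5
```

```text
t 2.4 p [ 620.5 -252.8  324.1] yaw 83.2 down [-0.007 -0.003 -1.   ] q1,6 [-0.402 -1.852] F [-0.   0.2 -0.2] w 87.8
delta tool mm [24.  10.7  1.4]
turn rad -0.005 or half-turn -0.005
```

arm_command:
  deltas:
    - [0.02,0.0105,0.001,0]
    - [0.03,0,0,0]
    - [0.02,0,0,0]
    - [0,0,0,0]

```text
t: 2.8
ee_pos: [622.0, -241.5, 252.2]
orientation: [0.103, 1.575, -0.108]
ft_force: [-0.1, 0.5, -0.7]
width: 87.6
```

```bash
python3 w.py 623 -242.5 209 83.5; python3 -c "
from h import *
T=ctrl.get_image('top');S=ctrl.get_image('side');crop(T,320,100,110,110,5,'t1.png');crop(S,270,150,130,160,3.6,'s1.png')"
```

```text
t 2.8 p [ 622.  -241.5  252.2] yaw 82.3 down [-0.007 -0.003 -1.   ] q1,6 [-0.386 -1.82 ] F [-0.1  0.5 -0.7] w 87.6
delta tool mm [43.1 -0.7  1.5]
turn rad -0.021 or half-turn -0.021
```

View pics/s1.png

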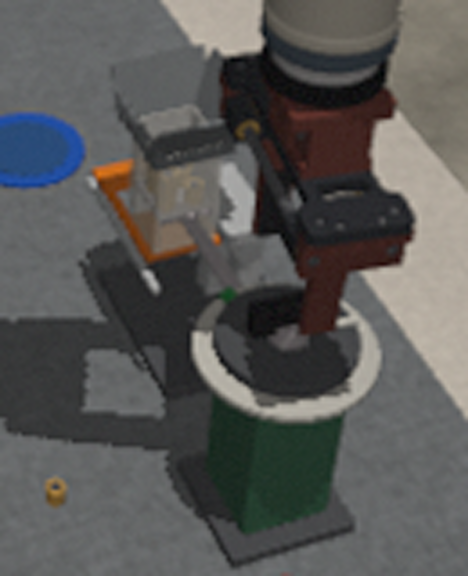

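The jaws straddle the bar, so I'll descend and close.

arm_command:
  deltas:
    - [0.02,0,0.001,-0.02]
    - [0.02,0,0.0005,0]
    - [0.003,0,0,0]

```text
t: 3.2
ee_pos: [627.9, -243.4, 217.4]
orientation: [0.084, 1.563, -0.097]
ft_force: [-0.1, -0.1, -0.2]
width: 88.1
```

arm_command:
  deltas:
    - [0,0,0,0]
    - [0,0,0,0]
    - [0,0,0,0]
    - [0,0,0,0]
    - [0,0,0,0]
    - [0,0,0,0]
  hand: 0.0

```text
t: 3.8
ee_pos: [630.4, -244.3, 223.8]
orientation: [0.084, 1.555, -0.1]
ft_force: [-0.3, 0.0, -0.6]
width: 43.3
```

```bash
python3 w.py 623 -242.5 209 83.5
```

```text
t 3.8 p [ 630.4 -244.3  223.8] yaw 83.3 down [ 0.013 -0.011 -1.   ] q1,6 [-0.385 -1.835] F [-0.3  0.  -0.6] w 43.3
delta tool mm [14.7  1.1 -7.8]
turn rad -0.004 or half-turn -0.004
```

arm_command:
  deltas:
    - [0.014,0.001,-0.008,0]
    - [0.001,0,0,0]

```text
t: 4.0
ee_pos: [622.4, -243.4, 208.7]
orientation: [0.082, 1.555, -0.102]
ft_force: [-4.8, -11.1, -13.9]
width: 27.1
```

```bash
python3 w.py 623 -242.5 209 83.5
```

```text
t 4.0 p [ 622.4 -243.4  208.7] yaw 83.3 down [ 0.013 -0.013 -1.   ] q1,6 [-0.387 -1.837] F [ -4.8 -11.1 -13.9] w 27.1
delta tool mm [-0.3  1.   0.5]
turn rad -0.004 or half-turn -0.004
```

arm_command:
  deltas:
    - [0,0,0,0]
    - [0.001,0,0,0]
    - [0,0,0,0]

```text
t: 4.3
ee_pos: [622.4, -243.5, 208.7]
orientation: [0.083, 1.556, -0.101]
ft_force: [0.6, -0.6, -6.7]
width: 27.1
```

```bash
python3 w.py 623 -242.5 209 83.5
```

```text
t 4.3 p [ 622.4 -243.5  208.7] yaw 83.3 down [ 0.012 -0.013 -1.   ] q1,6 [-0.388 -1.837] F [ 0.6 -0.6 -6.7] w 27.1
delta tool mm [-0.3  1.1  0.4]
turn rad -0.004 or half-turn -0.004
```

```bash
python3 -c "
from h import *
T=ctrl.get_image('top');S=ctrl.get_image('side');crop(T,320,100,110,110,5,'t2.png');crop(S,310,170,90,90,6.5,'s2.png')"
```

```text
(no output)
```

View pics/s2.png

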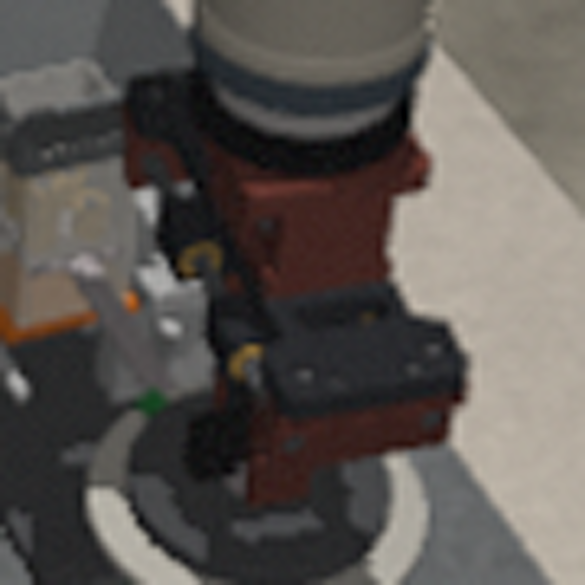

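View pics/t2.png

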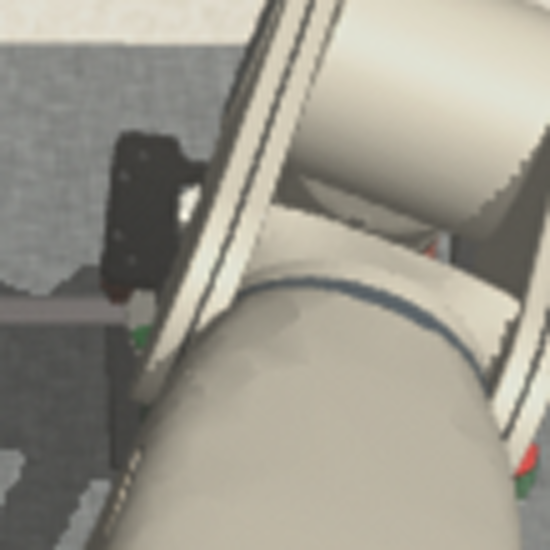

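The opening stuck at 27 mm, which matches the silver hub under the bar. I'll open slightly, rise 5 mm and close again.

arm_command:
  deltas:
    - [-0.002,0,0,0]
    - [-0.004,0,0,0]
  hand: 0.034

```text
t: 4.6
ee_pos: [622.8, -243.4, 214.8]
orientation: [0.083, 1.556, -0.101]
ft_force: [0.6, -0.5, 0.2]
width: 33.2
```

```bash
python3 w.py 623 -242.5 214 83.5
```

```text
t 4.6 p [ 622.8 -243.4  214.8] yaw 83.3 down [ 0.013 -0.013 -1.   ] q1,6 [-0.387 -1.837] F [ 0.6 -0.5  0.2] w 33.2
delta tool mm [0.8 0.9 0.1]
turn rad -0.004 or half-turn -0.004
```

arm_command:
  deltas:
    - [0.001,0.001,0,0]
    - [0.0005,0,0,0]
    - [0.0005,0,0,0]
  hand: 0.0

```text
t: 4.9
ee_pos: [623.6, -243.6, 215.0]
orientation: [0.081, 1.553, -0.103]
ft_force: [-2.5, 1.1, 4.3]
width: 26.2
```

```bash
python3 w.py 623 -242.5 214 83.5
```

```text
t 4.9 p [ 623.6 -243.6  215. ] yaw 83.3 down [ 0.015 -0.015 -1.   ] q1,6 [-0.386 -1.835] F [-2.5  1.1  4.3] w 26.2
delta tool mm [ 1.   1.  -0.8]
turn rad -0.004 or half-turn -0.004
```

arm_command:
  deltas:
    - [0.0005,0,0,0]
    - [0.0005,0,0,0]
    - [0.0005,0,0,0]

```text
t: 5.2
ee_pos: [623.7, -243.5, 215.0]
orientation: [0.081, 1.552, -0.103]
ft_force: [-3.9, -1.2, 5.1]
width: 26.2
```

```bash
python3 w.py 623 -242.5 214 83.5
```

```text
t 5.2 p [ 623.7 -243.5  215. ] yaw 83.3 down [ 0.015 -0.015 -1.   ] q1,6 [-0.386 -1.835] F [-3.9 -1.2  5.1] w 26.2
delta tool mm [ 0.9  0.9 -0.8]
turn rad -0.004 or half-turn -0.004
```

arm_command:
  deltas:
    - [-0.004,0,0,0]
    - [-0.004,0,0,0]
  hand: 0.034

```text
t: 5.4
ee_pos: [623.5, -242.9, 222.5]
orientation: [0.082, 1.553, -0.103]
ft_force: [-0.2, 0.4, -0.6]
width: 33.2
```

arm_command:
  deltas:
    - [0.001,0.001,0,0]
    - [0.0005,0,0,0]
    - [0.0005,0,0,0]
    - [0.0005,0,0,0]
    - [0.0005,0,0,0]
  hand: 0.0

```text
t: 5.9
ee_pos: [624.0, -243.6, 221.5]
orientation: [0.078, 1.551, -0.105]
ft_force: [-2.2, 1.6, 4.9]
width: 13.8
```

```bash
python3 w.py 623 -242.5 214 83.5;  python3 -c "
from h import *
S=ctrl.get_image('side');crop(S,310,170,90,90,6.5,'s3.png')"
```

```text
t 5.9 p [ 624.  -243.6  221.5] yaw 83.3 down [ 0.016 -0.018 -1.   ] q1,6 [-0.386 -1.834] F [-2.2  1.6  4.9] w 13.8
delta tool mm [ 7.5  1.1 -1.3]
turn rad -0.004 or half-turn -0.004
```

View pics/s3.png

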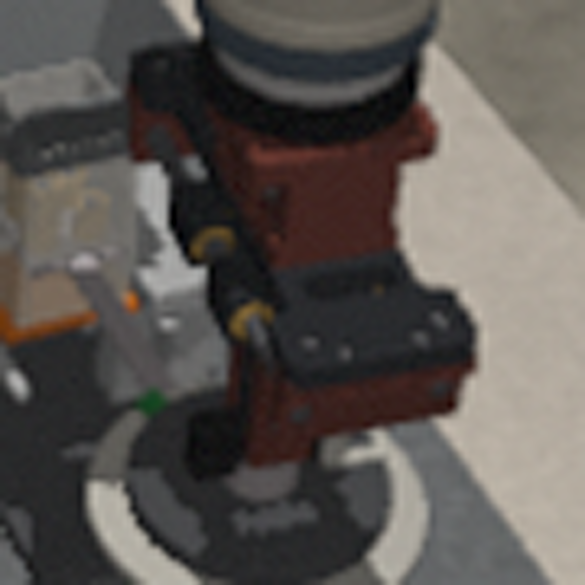

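The grip is on the bar now (13.8 mm). Turning clockwise.

arm_command:
  deltas:
    - [0,0,0,0.12]
    - [0,0,0,0.12]
    - [0,0,0,0.12]
    - [0,0,0,0.12]
    - [0,0,0,0.12]

```text
t: 6.45
ee_pos: [623.9, -243.8, 221.5]
orientation: [0.566, 1.471, -0.584]
ft_force: [-0.8, -0.4, 2.0]
width: 13.7
```

```bash
python3 w.py 623.5 -243 221 -162.5
```

```text
t 6.45 p [ 623.9 -243.8  221.5] yaw 47.8 down [ 0.016 -0.019 -1.   ] q1,6 [-0.385 -1.213] F [-0.8 -0.4  2. ] w 13.7
delta tool mm [ 0.5  0.3 -0.9]
turn rad -2.613 or half-turn 0.528
```

Smooth, with low force. Continuing.

arm_command:
  deltas:
    - [0,0,0,0.14]
    - [0,0,0,0.14]
    - [0,0,0,0.14]
    - [0,0,0,0.14]
    - [0,0,0,0.14]
    - [0,0,0,0.14]
    - [0,0,0,0.14]
    - [0,0,0,0.14]
    - [0,0,0,0.14]
    - [0,0,0,0.14]

```text
t: 7.45
ee_pos: [623.7, -243.8, 221.3]
orientation: [1.645, 0.822, -1.642]
ft_force: [0.2, -0.7, 2.2]
width: 14.0
```

```bash
python3 w.py 623.5 -243 221 -162.5
```

```text
t 7.45 p [ 623.7 -243.8  221.3] yaw -35.6 down [ 0.013 -0.02  -1.   ] q1,6 [-0.384  0.245] F [ 0.2 -0.7  2.2] w 14.0
delta tool mm [ 0.3 -0.6 -0.6]
turn rad 2.215 or half-turn -0.927
```

arm_command:
  deltas:
    - [0,0,0,0.14]
    - [0,0,0,0.14]
    - [0,0,0,0.14]
    - [0,0,0,0.14]
    - [0,0,0,0.14]
    - [0,0,0,0.14]
    - [0,0,0,0.14]
    - [0,0,0,0.14]
    - [0,0,0,0.14]
    - [0,0,0,0.14]

```text
t: 8.45
ee_pos: [623.7, -243.6, 221.4]
orientation: [-1.958, 0.521, 1.927]
ft_force: [0.2, -0.1, 2.0]
width: 13.8
```

```bash
python3 w.py 623.5 -243 221 -162.5
```

```text
t 8.45 p [ 623.7 -243.6  221.4] yaw -119.1 down [ 0.011 -0.02  -1.   ] q1,6 [-0.384  1.703] F [ 0.2 -0.1  2. ] w 13.8
delta tool mm [ 0.3 -0.4  0.5]
turn rad 0.757 or half-turn 0.757
```

arm_command:
  deltas:
    - [0,0,0,0.14]
    - [0,0,0,0.14]
    - [0,0,0,0.14]
    - [0,0,0,0.14]
    - [0,0,0,0.1]
    - [0,0,0,0.02]

```text
t: 9.05
ee_pos: [623.8, -243.5, 221.3]
orientation: [-1.484, 1.033, 1.449]
ft_force: [-0.4, 0.1, 1.9]
width: 13.6
```

```bash
python3 w.py 623.5 -243 221 -162.5;  python3 -c "
from h import *
S=ctrl.get_image('side');crop(S,310,170,90,90,6.5,'s4.png')"
```

```text
t 9.05 p [ 623.8 -243.5  221.3] yaw -159.8 down [ 0.01 -0.02 -1.  ] q1,6 [-0.384  2.414] F [-0.4  0.1  1.9] w 13.6
delta tool mm [0.3 0.1 0.6]
turn rad 0.047 or half-turn 0.047
```

View pics/s4.png

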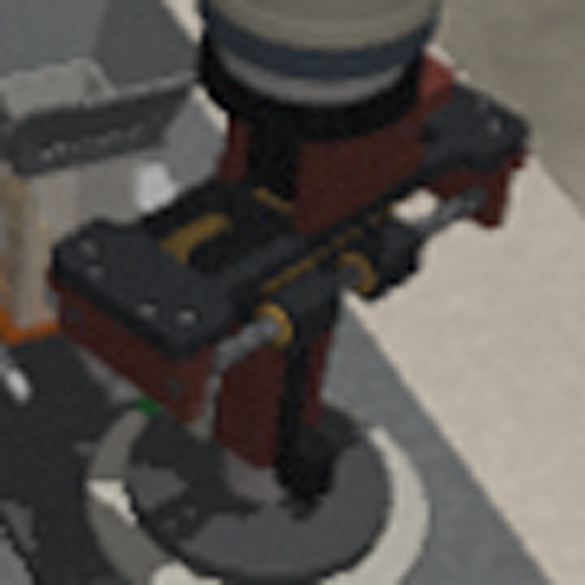

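arm_command:
  deltas:
    - [0,0,0,0.03]
    - [0,0,0,0.015]
    - [0,0,0,0]
    - [0,0,0,0]

```text
t: 9.5
ee_pos: [623.8, -243.5, 221.3]
orientation: [-1.457, 1.055, 1.422]
ft_force: [-0.5, -0.8, 2.4]
width: 13.8
```

```bash
python3 w.py 623.5 -243 221 -162.5
```

```text
t 9.5 p [ 623.8 -243.5  221.3] yaw -162.0 down [ 0.01 -0.02 -1.  ] q1,6 [-0.384  2.452] F [-0.5 -0.8  2.4] w 13.8
delta tool mm [0.3 0.1 0.6]
turn rad 0.009 or half-turn 0.009
```

arm_command:
  deltas:
    - [0,0,0,0]
    - [0,0,0,0]
    - [0,0,0,0]
    - [-0.02,0,0,0]
    - [-0.04,0,0,0]
    - [-0.04,0,0,0]
  hand: 0.05

```text
t: 10.1
ee_pos: [619.7, -239.7, 315.2]
orientation: [-1.447, 1.056, 1.438]
ft_force: [1.0, 0.3, 0.3]
width: 49.5
```

```bash
python3 w.py 478 -193 250 0; python3 -c "
from h import *
T=ctrl.get_image('top');S=ctrl.get_image('side');crop(T,240,120,170,130,4.7,'t5.png');crop(S,270,170,130,140,4.5,'s5.png')"
```

```text
t 10.1 p [ 619.7 -239.7  315.2] yaw -161.8 down [-0.004 -0.014 -1.   ] q1,6 [-0.381  2.448] F [1.  0.3 0.3] w 49.5
delta tool mm [ 65.1 119.5  89.4]
turn rad -2.824 or half-turn 0.317
```

View pics/s5.png

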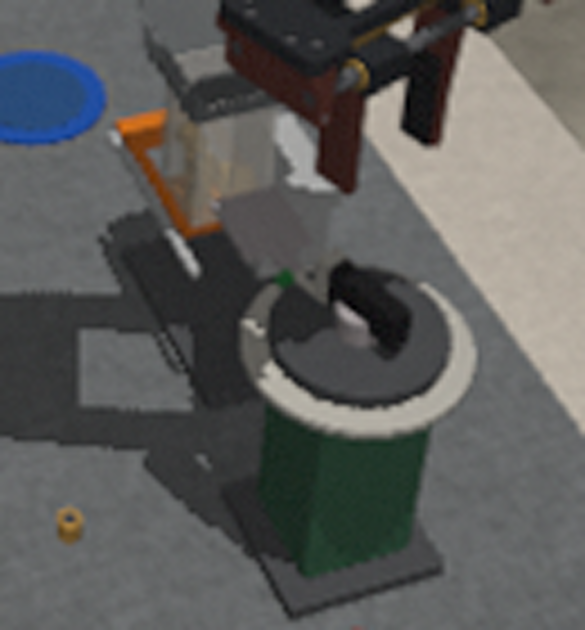

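View pics/t5.png

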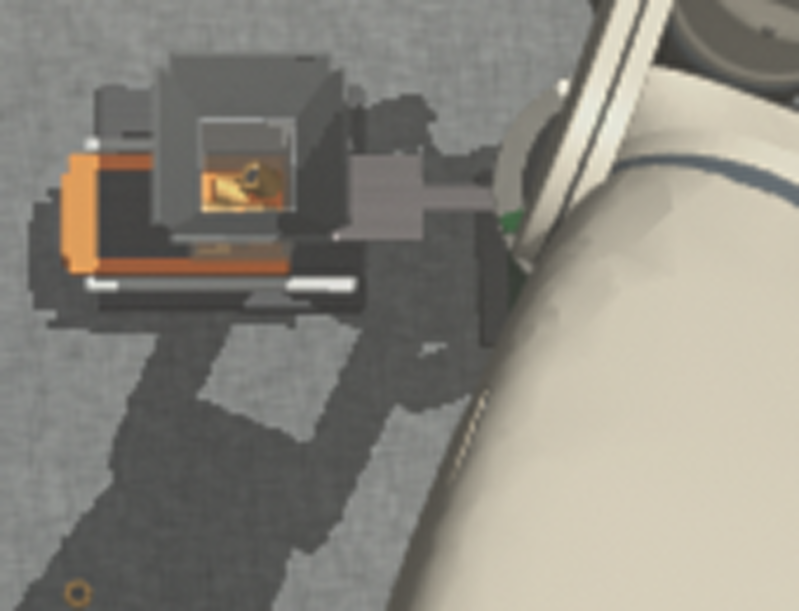

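The pointer sits at the green mark and the parts now rest on the shutter. Next is the stray at (478,-193). I'll turn first to keep the gripper body clear of the wheel.

arm_command:
  deltas:
    - [0,0,0,-0.14]
    - [0,0,0,-0.14]
    - [0,0,0,-0.14]
    - [0,0,0,-0.14]
    - [0,0,0,-0.14]
    - [0,0,0,-0.14]
    - [0,0,0,-0.14]
    - [0,0,0,-0.14]
    - [0,0,0,-0.13]

```text
t: 11.1
ee_pos: [621.2, -239.7, 315.6]
orientation: [2.193, 0.035, -2.185]
ft_force: [0.2, 0.5, -0.5]
width: 50.1
```

```bash
python3 w.py 478 -193 250 -90
```

```text
t 11.1 p [ 621.2 -239.7  315.6] yaw -87.3 down [ 0.004 -0.016 -1.   ] q1,6 [-0.38   1.147] F [ 0.2  0.5 -0.5] w 50.1
delta tool mm [ 64.2 -54.5 141. ]
turn rad 0.048 or half-turn 0.048
```

arm_command:
  deltas:
    - [0,-0.0135,0.035,0.04]
    - [0,-0.0135,0.035,0]
    - [0,-0.0135,0.035,0]
    - [0.02,-0.0135,0.035,0]
    - [0.04,0,0,0]
    - [0,0,0,0]

```text
t: 11.7
ee_pos: [473.7, -186.7, 248.2]
orientation: [2.21, -0.003, -2.207]
ft_force: [-0.0, 0.3, -1.1]
width: 50.2
```

```bash
python3 w.py 478 -193 26 -90; python3 -c "
from h import *
T=ctrl.get_image('top');S=ctrl.get_image('side');cv2.imwrite('pics/t6.png',T[:,:,::-1]);crop(S,230,200,130,110,5,'s6.png')
for n,im in(('top',T),('side',S)):
    h=cv2.cvtColor(np.ascontiguousarray(im),cv2.COLOR_RGB2HSV).astype(int);H,Sa,V=h[...,0],h[...,1],h[...,2]
    print(n,blobs((H>5)&(H<28)&(Sa>100)&(V>70),5))
"
```

```text
t 11.7 p [ 473.7 -186.7  248.2] yaw -89.3 down [ 0.001 -0.014 -1.   ] q1,6 [-0.392  1.175] F [-0.   0.3 -1.1] w 50.2
delta tool mm [222.3   3.1  -3.9]
turn rad 0.012 or half-turn 0.012
top [([266.1, 168.2], [253, 153, 49, 26, 350]), ([290.5, 159.9], [283, 155, 17, 10, 132]), ([115.9, 206.0], [101, 193, 31, 27, 637]), ([255.7, 246.1], [254, 244, 5, 5, 13]), ([13.9, 351.7], [12, 350, 5, 4, 16]), ([532.4, 384.5], [521, 376, 21, 22, 152]), ([512.2, 391.1], [510, 389, 6, 5, 18]), ([549.6, 406.1], [538, 394, 22, 25, 333]), ([558.2, 418.6], [557, 418, 3, 2, 5])]
side [([16.9, 72.3], [0, 0, 43, 138, 3576]), ([117.8, 38.1], [114, 31, 13, 12, 82]), ([145.0, 95.7], [114, 74, 67, 45, 2230]), ([361.7, 106.5], [321, 94, 81, 25, 829]), ([128.0, 140.5], [127, 139, 3, 4, 12]), ([132.1, 145.4], [131, 144, 3, 4, 11]), ([243.5, 158.5], [234, 148, 19, 22, 354]), ([0.9, 168.1], [0, 161, 4, 19, 41]), ([270.4, 191.7], [268, 190, 6, 5, 14]), ([304.1, 196.7], [301, 194, 6, 7, 28]), ([296.7, 199.2], [294, 196, 6, 7, 16]), ([280.2, 214.1], [279, 212, 3, 5, 12]), ([314.3, 220.5], [310, 219, 9, 4, 21]), ([245.4, 235.8], [243, 233, 5, 6, 21]), ([285.0, 286.8], [283, 283, 5, 8, 29])]
```

View pics/t6.png

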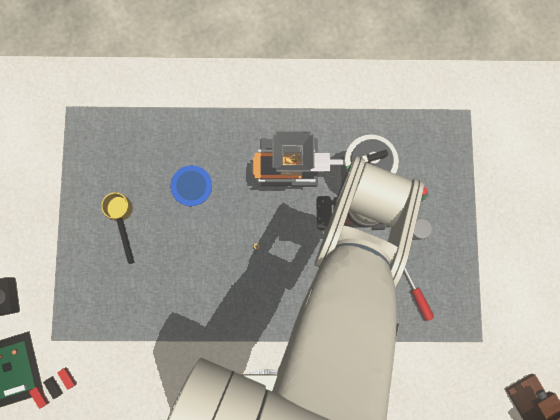

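View pics/s6.png

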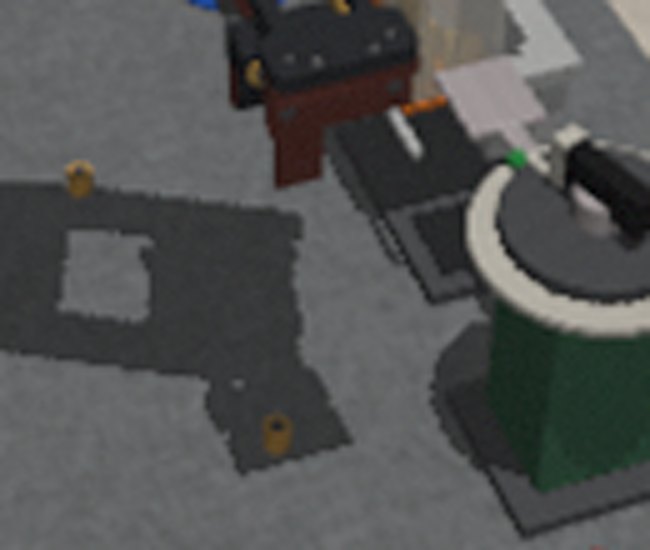

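arm_command:
  deltas:
    - [0.035,0.003,-0.004,0]
    - [0.035,0,0,0]
    - [0.035,0,0,0]
    - [0.035,0,0,0]
    - [0.03,0,0,0]

```text
t: 12.3
ee_pos: [499.2, -200.7, 90.2]
orientation: [2.238, -0.017, -2.164]
ft_force: [0.9, -0.3, 0.4]
width: 49.8
```

```bash
python3 w.py 478 -193 27 -90; python3 -c "
from h import *
S=ctrl.get_image('side');crop(S,250,240,80,70,8,'s7.png')"
```

```text
t 12.3 p [ 499.2 -200.7   90.2] yaw -89.3 down [ 0.034 -0.028 -0.999] q1,6 [-0.398  1.177] F [ 0.9 -0.3  0.4] w 49.8
delta tool mm [62.2 -9.7 23.3]
turn rad 0.012 or half-turn 0.012
```

View pics/s7.png

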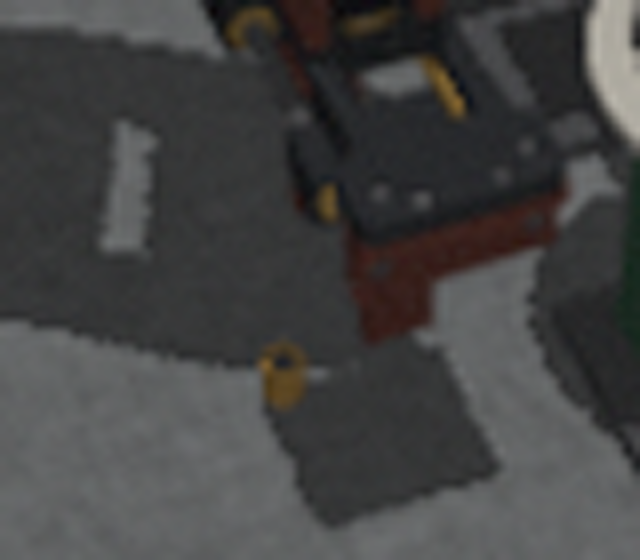

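arm_command:
  deltas:
    - [0,-0.005,0.012,0.01]
    - [0,-0.005,0.011,0]
    - [0.012,0,0,0]
    - [0.012,0,0,0]
    - [0.012,0,0,0]

```text
t: 12.85
ee_pos: [479.2, -192.5, 53.7]
orientation: [2.248, -0.031, -2.162]
ft_force: [0.4, 0.1, -0.6]
width: 49.7
```

```bash
python3 w.py 478 -193 27 -90
```

```text
t 12.85 p [ 479.2 -192.5   53.7] yaw -89.9 down [ 0.039 -0.03  -0.999] q1,6 [-0.398  1.192] F [ 0.4  0.1 -0.6] w 49.7
delta tool mm [26.6 -0.3  2.2]
turn rad 0.001 or half-turn 0.001
```

arm_command:
  deltas:
    - [0.009,0,0.001,0]
    - [0.009,0,0.001,0]
    - [0.008,0,0.001,0]

```text
t: 13.15
ee_pos: [478.0, -193.7, 25.6]
orientation: [2.249, -0.032, -2.161]
ft_force: [-12.6, 9.3, 124.8]
width: 49.7
```

```bash
python3 w.py 477 -192.3 27 -90; python3 -c "
from h import *
S=ctrl.get_image('side');crop(S,250,240,80,70,8,'s8.png')"
```

```text
t 13.15 p [ 478.  -193.7   25.6] yaw -89.9 down [ 0.04  -0.03  -0.999] q1,6 [-0.401  1.192] F [-12.6   9.3 124.8] w 49.7
delta tool mm [-1.5 -1.3  1. ]
turn rad 0.001 or half-turn 0.001
```

View pics/s8.png

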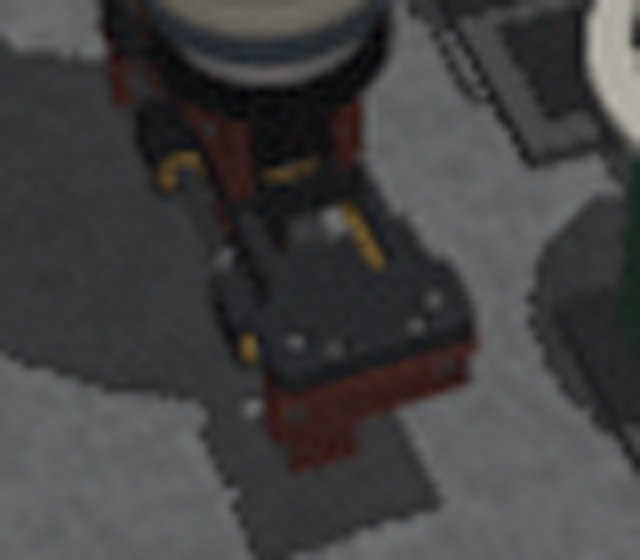

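The last row pressed the fingertips into the bench and the sensor read about 125 N, over the 120 N limit. I'm backing off now and will keep tips higher from here on.

arm_command:
  deltas:
    - [-0.004,0,0,0]

```text
t: 13.3
ee_pos: [477.6, -193.5, 29.3]
orientation: [2.248, -0.031, -2.163]
ft_force: [0.1, 0.3, 0.3]
width: 49.9
```

```bash
python3 w.py 477 -192.3 29 -90
```

```text
t 13.3 p [ 477.6 -193.5   29.3] yaw -90.0 down [ 0.039 -0.029 -0.999] q1,6 [-0.401  1.191] F [0.1 0.3 0.3] w 49.9
delta tool mm [ 0.3 -1.2  0.6]
turn rad 0.001 or half-turn 0.001
```

arm_command:
  deltas:
    - [0,-0.001,0,0]
    - [0,0,0,0]
    - [0,0,0,0]
    - [0,0,0,0]
    - [0,0,0,0]
    - [0,0,0,0]
  hand: 0.0

```text
t: 13.9
ee_pos: [477.5, -192.4, 28.1]
orientation: [2.248, -0.031, -2.164]
ft_force: [-1.0, 0.1, 2.7]
width: 15.2
```

```bash
python3 w.py 477 -192.3 29 -90
```

```text
t 13.9 p [ 477.5 -192.4   28.1] yaw -90.0 down [ 0.038 -0.029 -0.999] q1,6 [-0.399  1.193] F [-1.   0.1  2.7] w 15.2
delta tool mm [-0.9 -0.1  0.5]
turn rad 0.001 or half-turn 0.001
```

arm_command:
  deltas:
    - [-0.015,0,0,0]
    - [-0.02,0,0,0]
    - [-0.02,0,0,0]
    - [-0.02,0,0,0]
    - [-0.02,0,0,0]
    - [-0.02,0,0,0]

```text
t: 14.5
ee_pos: [470.6, -188.1, 143.7]
orientation: [2.242, -0.028, -2.173]
ft_force: [-0.7, -0.4, -0.4]
width: 15.2
```

```bash
python3 -c "
from h import *
c=onz('top',114.5,205.3,50);e=onz('top',130.4,262,48);print('cup',c,'end',e,e-c,np.degrees(np.arctan2(*(c-e)[1::-1])))
c=onz('top',255.7,246.1,16);print('stray0',c)
"; python3 w.py 531 390 130 -90
```

```text
cup [532.06366984 390.51771576  50.        ] end [388.54296018 344.60631328  48.        ] [-143.52070966  -45.91140247   -2.        ] 17.73915810872722
stray0 [432.76609965  31.48386187  16.        ]
t 14.5 p [ 470.6 -188.1  143.7] yaw -90.0 down [ 0.031 -0.026 -0.999] q1,6 [-0.397  1.187] F [-0.7 -0.4 -0.4] w 15.2
delta tool mm [ 3.000e-01 -5.782e+02 -6.090e+01]
turn rad 0.001 or half-turn 0.001
```

arm_command:
  deltas:
    - [0,-0.044,-0.004,0]
    - [0,-0.044,-0.004,0]
    - [0,-0.044,-0.004,0]
    - [0,-0.044,-0.004,0]
    - [0,-0.044,-0.004,0]
    - [0,-0.044,-0.005,0]
    - [0,-0.044,-0.005,0]
    - [0,-0.044,-0.005,0]
    - [0,-0.044,-0.005,0]
    - [0,-0.044,-0.005,0]

```text
t: 15.5
ee_pos: [520.9, 261.8, 136.8]
orientation: [2.257, -0.044, -2.164]
ft_force: [0.6, 0.4, 0.2]
width: 15.2
```

```bash
python3 w.py 532 390.5 130 -90
```

```text
t 15.5 p [520.9 261.8 136.8] yaw -90.6 down [ 0.042 -0.03  -0.999] q1,6 [0.468 2.092] F [0.6 0.4 0.2] w 15.2
delta tool mm [   3.4 -128.9   -9.6]
turn rad -0.01 or half-turn -0.01
```

arm_command:
  deltas:
    - [0,-0.044,-0.003,0]
    - [0,-0.044,-0.003,0]
    - [0,-0.038,-0.003,0]
    - [0,0,0,0]

```text
t: 15.9
ee_pos: [530.6, 398.6, 132.8]
orientation: [2.258, -0.036, -2.16]
ft_force: [-0.0, -0.4, -0.9]
width: 15.5
```

```bash
python3 w.py 532 390.5 85 -90;python3 -c "
from h import *
T=ctrl.get_image('top');S=ctrl.get_image('side');crop(T,60,120,370,200,2.1,'t9.png');crop(S,190,100,120,120,5,'s9.png')"
```

```text
t 15.9 p [530.6 398.6 132.8] yaw -90.3 down [ 0.044 -0.028 -0.999] q1,6 [0.647 2.261] F [-0.  -0.4 -0.9] w 15.5
delta tool mm [48.   6.8  0.7]
turn rad -0.005 or half-turn -0.005
```

View pics/t9.png

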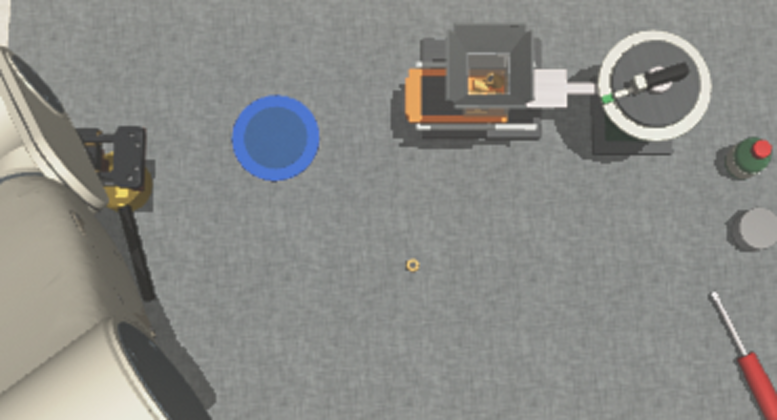

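View pics/s9.png

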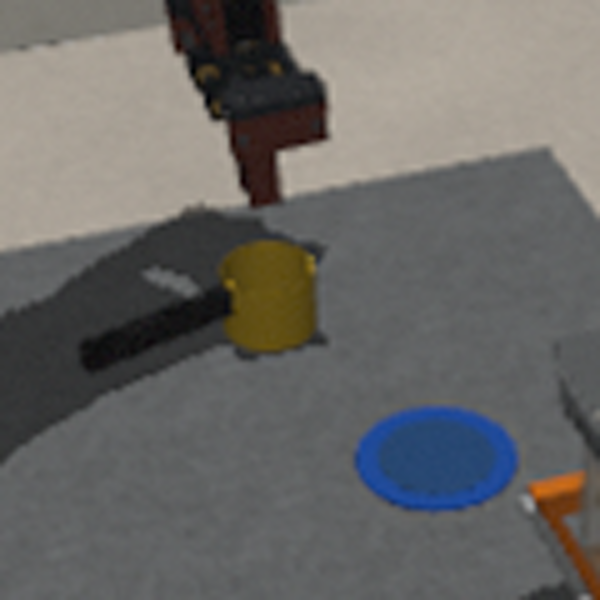

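arm_command:
  deltas:
    - [0.015,0.0065,0.002,0]
    - [0.015,0,0.002,0]
    - [0.012,0,0.001,0]
    - [0,0,0,0]

```text
t: 16.4
ee_pos: [525.8, 381.5, 88.1]
orientation: [2.253, -0.048, -2.166]
ft_force: [0.8, -1.5, -0.4]
width: 15.4
```

```bash
python3 w.py 531 391 83 -90
```

```text
t 16.4 p [525.8 381.5  88.1] yaw -90.6 down [ 0.039 -0.033 -0.999] q1,6 [0.631 2.259] F [ 0.8 -1.5 -0.4] w 15.4
delta tool mm [ 5.  -9.7 -4.9]
turn rad -0.011 or half-turn -0.011
```

arm_command:
  deltas:
    - [0,-0.009,-0.005,0]
    - [0.002,0,0,0]

```text
t: 16.6
ee_pos: [532.0, 390.4, 86.2]
orientation: [2.254, -0.049, -2.166]
ft_force: [-0.1, 0.1, 0.4]
width: 15.2
```

```bash
python3 w.py 531 391 83 -90
```

```text
t 16.6 p [532.  390.4  86.2] yaw -90.7 down [ 0.039 -0.033 -0.999] q1,6 [0.637 2.265] F [-0.1  0.1  0.4] w 15.2
delta tool mm [ 3.1 -0.7  1.2]
turn rad -0.012 or half-turn -0.012
```

Release here, then rise.

arm_command:
  deltas:
    - [0,0,0,0]
    - [0,0,0,0]
    - [0,0,0,0]
    - [0,0,0,0]
    - [-0.02,0,0,0]
    - [-0.025,0,0,0]
  hand: 0.03

```text
t: 17.2
ee_pos: [529.1, 391.4, 129.8]
orientation: [2.248, -0.052, -2.169]
ft_force: [-0.6, 0.5, -0.3]
width: 29.9
```

```bash
python3 w.py 432 31 110 -90
```

```text
t 17.2 p [529.1 391.4 129.8] yaw -90.7 down [ 0.036 -0.036 -0.999] q1,6 [0.641 2.262] F [-0.6  0.5 -0.3] w 29.9
delta tool mm [ 29.3 360.5  94. ]
turn rad -0.012 or half-turn -0.012
```

arm_command:
  deltas:
    - [0,0.045,0.0115,0]
    - [0,0.045,0.0115,0]
    - [0,0.045,0.0115,0]
    - [0,0.045,0.0115,0]
    - [0,0.045,0.0115,0]
    - [0,0.045,0.0115,0]
    - [0,0.045,0.0115,0]
    - [0,0.03,0.007,0]
    - [0,0,0,0]
  hand: 0.05

```text
t: 18.1
ee_pos: [437.3, 40.2, 143.0]
orientation: [2.266, -0.037, -2.154]
ft_force: [0.1, -0.3, 0.2]
width: 49.9
```

```bash
python3 w.py 432 31.5 80 -90;python3 -c "
from h import *
T=ctrl.get_image('top');S=ctrl.get_image('side');crop(T,60,120,370,200,2.1,'t10.png');crop(S,190,130,120,120,5,'s10.png');print(tri((255.7,246.1),(245.5,235.8)))"
```

```text
t 18.1 p [437.3  40.2 143. ] yaw -90.4 down [ 0.05  -0.028 -0.998] q1,6 [0.085 1.704] F [ 0.1 -0.3  0.2] w 49.9
delta tool mm [62.9  7.   8.5]
turn rad -0.007 or half-turn -0.007
(array([432.45301772,  31.88118496,   6.08327816]), np.float64(2.396935480792955))
```

View pics/t10.png

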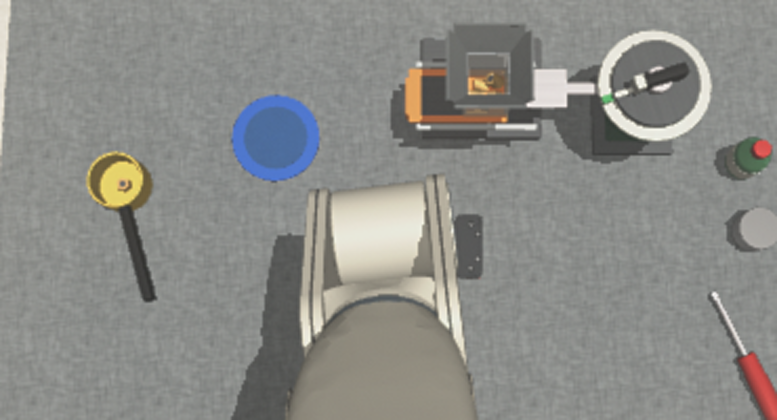

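View pics/s10.png

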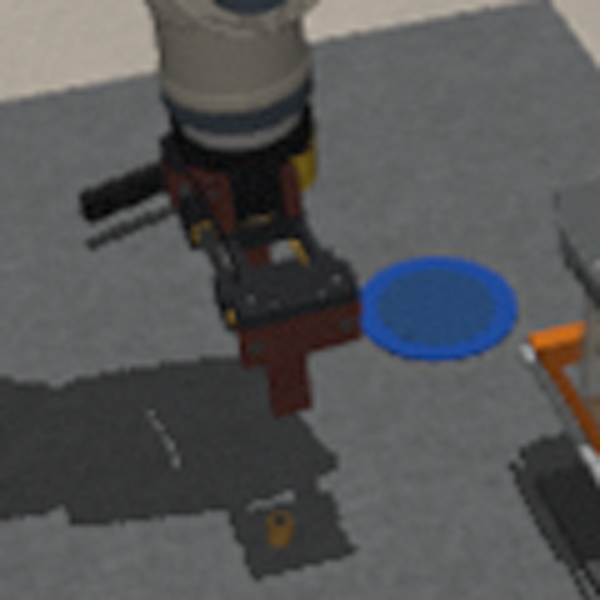

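arm_command:
  deltas:
    - [0.015,0.007,0.007,0]
    - [0.015,0,0.001,0]
    - [0.015,0,0.001,0]
    - [0.015,0,0.001,0]
    - [0.015,0,0.001,0]
    - [0,0,0,0]

```text
t: 18.8
ee_pos: [438.4, 40.3, 67.1]
orientation: [2.274, -0.024, -2.138]
ft_force: [0.1, -1.2, -0.5]
width: 50.1
```

```bash
python3 w.py 431.2 31.8 29 -90
```

```text
t 18.8 p [438.4  40.3  67.1] yaw -89.9 down [ 0.062 -0.025 -0.998] q1,6 [0.084 1.714] F [ 0.1 -1.2 -0.5] w 50.1
delta tool mm [37.8  7.5  9.5]
turn rad 0.002 or half-turn 0.002
```

arm_command:
  deltas:
    - [0.0,0.0075,0.0095,0]
    - [0.012,0,0.001,0]
    - [0.012,0,0.001,0]
    - [0,0,0,0]

```text
t: 19.2
ee_pos: [428.7, 33.6, 44.0]
orientation: [2.276, -0.019, -2.133]
ft_force: [0.5, 0.2, -0.3]
width: 49.7
```

```bash
python3 w.py 431 31.8 29.5 -90
```

```text
t 19.2 p [428.7  33.6  44. ] yaw -89.6 down [ 0.065 -0.024 -0.998] q1,6 [0.07  1.707] F [ 0.5  0.2 -0.3] w 49.7
delta tool mm [14.7  1.5 -1.3]
turn rad 0.007 or half-turn 0.007
```

arm_command:
  deltas:
    - [0.007,0.001,-0.002,0]
    - [0.006,0,0,0]
    - [0,0,0,0]

```text
t: 19.5
ee_pos: [432.6, 32.4, 32.1]
orientation: [2.278, -0.018, -2.129]
ft_force: [-0.7, -0.1, -0.0]
width: 49.8
```

```bash
python3 w.py 431 31.8 30 -90
```

```text
t 19.5 p [432.6  32.4  32.1] yaw -89.6 down [ 0.068 -0.024 -0.997] q1,6 [0.066 1.709] F [-0.7 -0.1 -0. ] w 49.8
delta tool mm [2.  0.5 1.7]
turn rad 0.007 or half-turn 0.007
```

arm_command:
  deltas:
    - [0.002,0,0.001,0]
    - [0,0,0,0]
    - [0,0,0,0]
    - [0,0,0,0]
    - [0,0,0,0]
    - [0,0,0,0]
  hand: 0.0

```text
t: 20.1
ee_pos: [432.1, 32.3, 30.6]
orientation: [2.28, -0.018, -2.128]
ft_force: [0.7, 0.7, -0.5]
width: 15.2
```

```bash
python3 w.py 532 390.5 130 -90
```

```text
t 20.1 p [432.1  32.3  30.6] yaw -89.6 down [ 0.069 -0.024 -0.997] q1,6 [0.066 1.71 ] F [ 0.7  0.7 -0.5] w 15.2
delta tool mm [-101.  -354.9 -109.7]
turn rad 0.007 or half-turn 0.007
```

Gripped. I'll lift fast, which should also undo the tilt, and then traverse to the cup.

arm_command:
  deltas:
    - [-0.02,0,0,0]
    - [-0.045,0,0,0]
    - [-0.045,0,0,0]
    - [0,-0.044,-0.013,0]
    - [0,-0.044,-0.013,0]
    - [0,-0.044,-0.013,0]
    - [0,-0.044,-0.013,0]
    - [0,-0.044,-0.013,0]
    - [0,-0.044,-0.013,0]
    - [0,-0.044,-0.013,0]

```text
t: 21.1
ee_pos: [515.9, 350.3, 146.7]
orientation: [2.289, -0.027, -2.131]
ft_force: [-0.2, -0.6, 0.4]
width: 14.6
```

```bash
python3 w.py 532 390.5 130 -90
```

```text
t 21.1 p [515.9 350.3 146.7] yaw -90.2 down [ 0.071 -0.023 -0.997] q1,6 [0.604 2.229] F [-0.2 -0.6  0.4] w 14.6
delta tool mm [ 16.9 -40.6 -14.8]
turn rad -0.003 or half-turn -0.003
```

arm_command:
  deltas:
    - [0.015,-0.04,-0.015,0]
    - [0.015,0,0,0]
    - [0.015,0,0,0]
    - [0,0,0,0]

```text
t: 21.5
ee_pos: [534.8, 396.2, 99.7]
orientation: [2.289, -0.019, -2.127]
ft_force: [-0.5, -0.7, 0.6]
width: 15.0
```

```bash
python3 w.py 529.5 391 85 -90
```

```text
t 21.5 p [534.8 396.2  99.7] yaw -89.8 down [ 0.073 -0.02  -0.997] q1,6 [0.646 2.27 ] F [-0.5 -0.7  0.6] w 15.0
delta tool mm [14.3  4.9  6.4]
turn rad 0.003 or half-turn 0.003
```

arm_command:
  deltas:
    - [0.006,0.005,0.006,0]
    - [0.005,0.001,0.001,0]
    - [0,0,0,0]

```text
t: 21.8
ee_pos: [527.0, 385.6, 87.4]
orientation: [2.287, -0.024, -2.13]
ft_force: [0.0, 0.9, 0.3]
width: 15.0
```

```bash
python3 w.py 529.5 391 85 -90
```

```text
t 21.8 p [527.  385.6  87.4] yaw -90.0 down [ 0.071 -0.023 -0.997] q1,6 [0.64  2.271] F [0.  0.9 0.3] w 15.0
delta tool mm [ 2.4 -5.5 -2.3]
turn rad -0.0 or half-turn -0.0
```

arm_command:
  deltas:
    - [0,-0.004,-0.001,0]
    - [0,0,0,0]
    - [0,0,0,0]
    - [0,0,0,0]
    - [-0.02,0,0,0]
    - [-0.03,0,0,0]
    - [-0.03,0,0,0]
    - [0,0,0,0]
  hand: 0.03

```text
t: 22.6
ee_pos: [523.0, 391.2, 171.1]
orientation: [2.289, -0.025, -2.13]
ft_force: [1.5, 0.8, 1.0]
width: 29.9
```

```bash
python3 w.py 529.5 391 85 -90
```

```text
t 22.6 p [523.  391.2 171.1] yaw -90.1 down [ 0.072 -0.022 -0.997] q1,6 [0.651 2.267] F [1.5 0.8 1. ] w 29.9
delta tool mm [86.3 -1.6 -0.3]
turn rad -0.001 or half-turn -0.001
```

arm_command:
  deltas:
    - [-0.05,0,0,0]
    - [-0.05,0,0,0]
    - [-0.05,0,0,0]

```text
t: 22.9
ee_pos: [509.0, 391.7, 310.7]
orientation: [2.269, -0.036, -2.14]
ft_force: [0.6, 0.7, 0.1]
width: 29.8
```

```bash
python3 w.py 529.5 391 85 -90;python3 -c "
from h import *
T=ctrl.get_image('top');S=ctrl.get_image('side');crop(T,60,120,370,200,2.1,'t11.png');crop(S,190,100,120,120,5,'s11.png')"; python3 w.py
```

```text
t 22.9 p [509.  391.7 310.7] yaw -90.1 down [ 0.059 -0.032 -0.998] q1,6 [0.665 2.26 ] F [0.6 0.7 0.1] w 29.8
delta tool mm [226.4  -6.5  -7.2]
turn rad -0.001 or half-turn -0.001
t 23.0 p [512.2 394.5 317.9] yaw -90.1 down [ 0.071 -0.023 -0.997] q1,6 [0.665 2.26 ] F [ 0.5 -0.1 -0.7] w 30.1
```

View pics/s11.png

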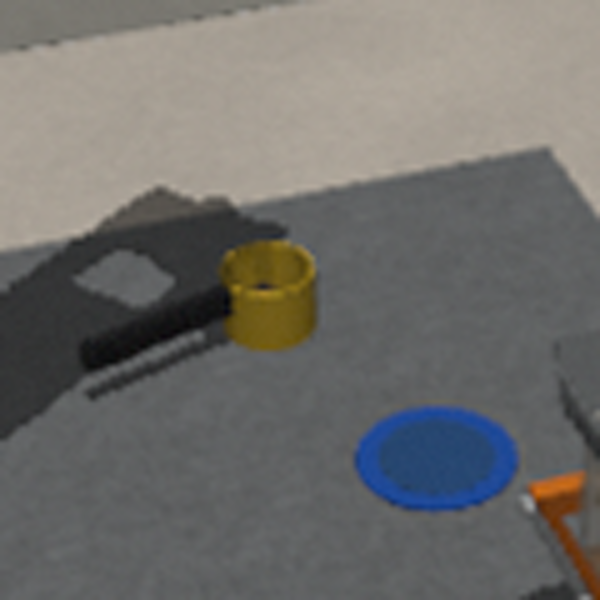

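```bash
python3 w.py 408 351 130 -72.3
```

```text
t 23.0 p [512.2 394.5 317.9] yaw -90.1 down [ 0.071 -0.023 -0.997] q1,6 [0.665 2.26 ] F [ 0.5 -0.1 -0.7] w 30.1
delta tool mm [181.1  39.3 117.2]
turn rad -0.31 or half-turn -0.31
```

View pics/t11.png

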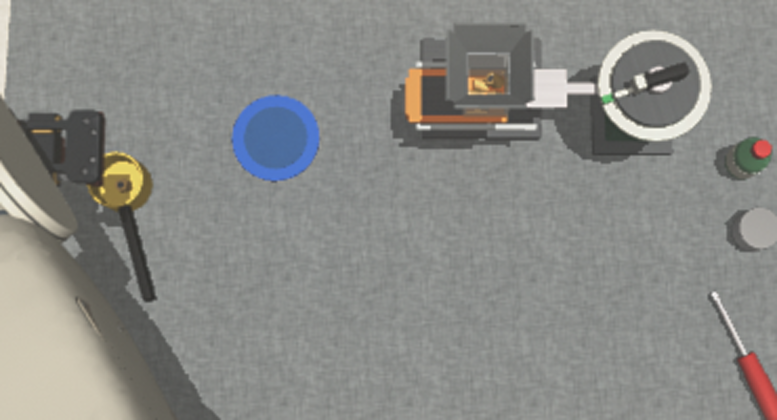

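arm_command:
  deltas:
    - [0,0.01,0.03,0]
    - [0,0.01,0.03,0]
    - [0,0.01,0.03,0]
    - [0,0.009,0.027,0]
    - [0,0,0,-0.15]
    - [0,0,0,-0.15]
    - [0,0,0,0]
  hand: 0.05

```text
t: 23.7
ee_pos: [389.7, 352.4, 303.4]
orientation: [2.105, 0.278, -1.975]
ft_force: [-0.5, 0.7, -1.2]
width: 49.8
```

```bash
python3 w.py 408 351 130 -72.3;python3 -c "
from h import *
T=ctrl.get_image('top');S=ctrl.get_image('side');crop(T,60,150,150,130,5,'t12.png');crop(S,190,130,80,60,8,'s12.png')"
```

```text
t 23.7 p [389.7 352.4 303.4] yaw -72.5 down [ 0.068 -0.026 -0.997] q1,6 [0.748 2.044] F [-0.5  0.7 -1.2] w 49.8
delta tool mm [174.2  -1.   -7.2]
turn rad -0.004 or half-turn -0.004
```

View pics/t12.png

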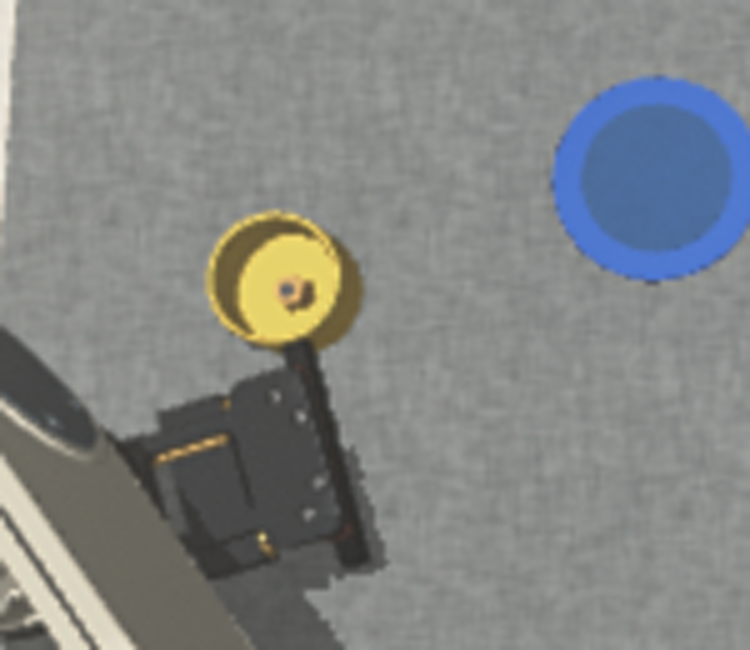

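View pics/s12.png

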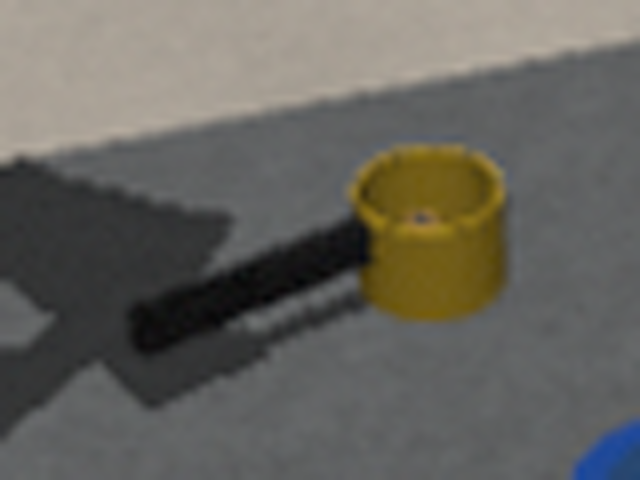

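Both strays are in the cup, stacked. Descending onto the handle slowly.

arm_command:
  deltas:
    - [0.02,0,-0.002,0]
    - [0.02,0,-0.002,0]
    - [0.02,0,-0.002,0]
    - [0.02,0,-0.001,0]
    - [0.02,0,0,0]
    - [0.02,0,0,0]
    - [0.02,0,0,0]
    - [0.02,0,0,0]
    - [0.01,0,0,0]
    - [0,0,0,0]

```text
t: 24.8
ee_pos: [412.6, 351.4, 125.2]
orientation: [2.133, 0.238, -1.998]
ft_force: [0.4, 0.3, 0.7]
width: 49.9
```

```bash
python3 w.py 408 351 80 -72.3
```

```text
t 24.8 p [412.6 351.4 125.2] yaw -75.0 down [ 0.069 -0.025 -0.997] q1,6 [0.717 2.096] F [0.4 0.3 0.7] w 49.9
delta tool mm [44.8 -2.7  7.3]
turn rad -0.047 or half-turn -0.047
```

arm_command:
  deltas:
    - [0.01,-0.002,0.007,-0.045]
    - [0.012,0,0.001,0]
    - [0.012,0,0,0]
    - [0.012,0,0,0]
    - [0,0,0,0]

```text
t: 25.3
ee_pos: [410.0, 351.6, 78.2]
orientation: [2.115, 0.278, -1.973]
ft_force: [-0.7, -1.1, -0.5]
width: 49.9
```

```bash
python3 w.py 408 351 43 -72.3
```

```text
t 25.3 p [410.  351.6  78.2] yaw -72.8 down [ 0.072 -0.022 -0.997] q1,6 [0.721 2.078] F [-0.7 -1.1 -0.5] w 49.9
delta tool mm [35.  -1.5  4.3]
turn rad -0.008 or half-turn -0.008
```

arm_command:
  deltas:
    - [0.012,-0.0015,0.0045,-0.008]
    - [0.012,0,0,0]
    - [0.008,0,0,0]
    - [0,0,0,0]

```text
t: 25.7
ee_pos: [407.8, 351.2, 43.2]
orientation: [2.111, 0.285, -1.969]
ft_force: [0.0, 0.4, -0.2]
width: 50.2
```

```bash
python3 w.py 408 351 43 -72.3;python3 -c "
from h import *
S=ctrl.get_image('side');crop(S,190,110,90,80,7,'s13.png')"
```

```text
t 25.7 p [407.8 351.2  43.2] yaw -72.3 down [ 0.073 -0.021 -0.997] q1,6 [0.723 2.088] F [ 0.   0.4 -0.2] w 50.2
delta tool mm [ 0.3  0.2 -0.1]
turn rad -0.001 or half-turn -0.001
```

View pics/s13.png

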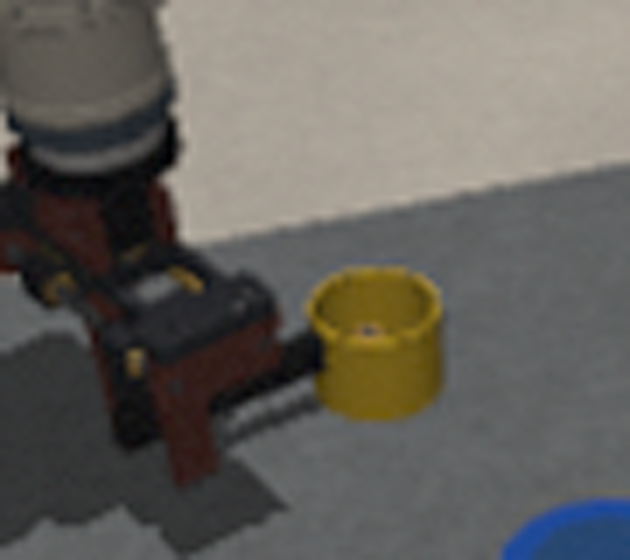

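Position is exact. Closing on the handle.

arm_command:
  deltas:
    - [0,0,0,0]
    - [0,0,0,0]
    - [0,0,0,0]
    - [0,0,0,0]
    - [0,0,0,0]
    - [0,0,0,0]
  hand: 0.0

```text
t: 26.35
ee_pos: [408.9, 352.1, 45.2]
orientation: [2.114, 0.287, -1.966]
ft_force: [0.4, -0.9, 1.6]
width: 12.1
```

```bash
python3 w.py 408 351 93 -90
```

```text
t 26.35 p [408.9 352.1  45.2] yaw -72.4 down [ 0.075 -0.019 -0.997] q1,6 [0.723 2.088] F [ 0.4 -0.9  1.6] w 12.1
delta tool mm [-47.7   2.8  -1.9]
turn rad 0.308 or half-turn 0.308
```

Run:
```python
from h import *
T=cv2.imread("pics/top0.png")[:,:,::-1];S=cv2.imread("pics/side0.png")[:,:,::-1]
crop(T,245,145,70,50,11,"t0g.png");crop(S,285,185,60,60,10,"s0g.png")
```

```text
(no output)
```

View pics/t0g.png

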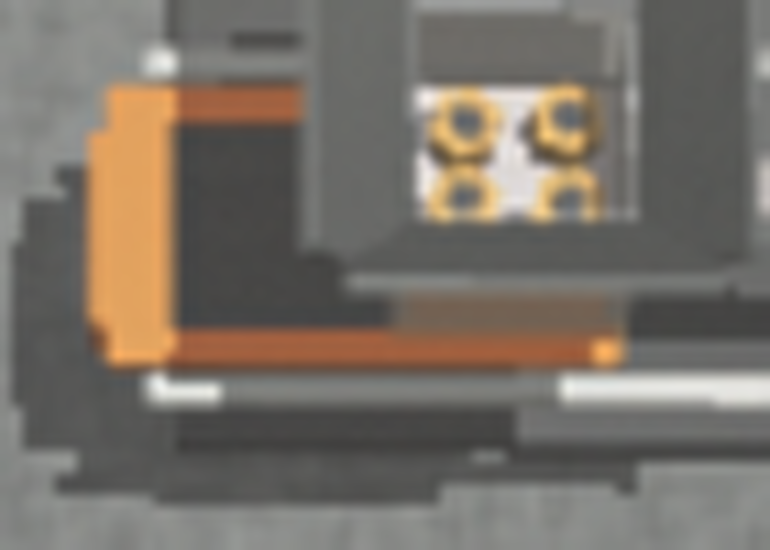

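View pics/s0g.png

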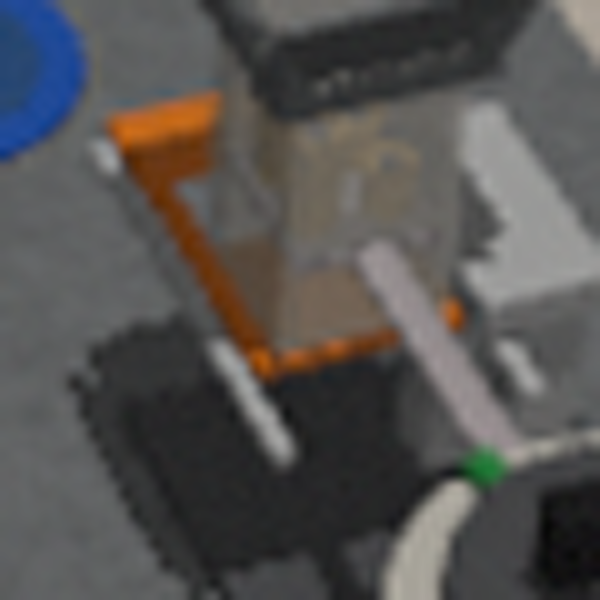

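```bash
python3 - <<'E'
from h import *
g=lambda x,y:(245+x/11-.45,145+y/11-.45)
for nm,p in dict(hole_left=(174,220),plate_left=(108,100),right_end=(622,352),hole_near_top=(250,330),near_edge=(250,366),far_hole=(230,123),far_edge=(140,86)).items(): print(nm,[onz("top",*g(*p),z)[:2].round(1) for z in(110,114)])
print("tabbottom left",onz("top",*g(89,220),82)[:2])
E
python3 w.py 494 -3 95.2 -90
```

```text
hole_left [array([626.2,  19.7]), array([625.2,  19.6])]
plate_left [array([653.8,  34.7]), array([652.7,  34.6])]
right_end [array([596.6, -80.8]), array([595.7, -80.6])]
hole_near_top [array([601.1,   2.5]), array([600.2,   2.5])]
near_edge [array([592.9,   2.4]), array([592. ,   2.4])]
far_hole [array([648.6,   7.2]), array([647.6,   7.2])]
far_edge [array([657.1,  27.5]), array([656. ,  27.5])]
tabbottom left [632.82967923  39.52354221]
t 26.35 p [408.9 352.1  45.2] yaw -72.4 down [ 0.075 -0.019 -0.997] q1,6 [0.723 2.088] F [ 0.4 -0.9  1.6] w 12.1
delta tool mm [-36.7 366.   24.2]
turn rad 0.308 or half-turn 0.308
```

arm_command:
  deltas:
    - [-0.008,0,0,0]
    - [-0.012,0,0,0]
    - [-0.012,0,0,0]
    - [-0.012,0,0,0]
    - [-0.008,0,0,0]
    - [0,0,0,0]

```text
t: 26.95
ee_pos: [404.5, 353.2, 102.5]
orientation: [2.115, 0.287, -1.966]
ft_force: [0.0, -0.4, -2.1]
width: 12.3
```

```bash
python3 w.py 419 -4 95.2 -90;python3 -c "
from h import *
S=ctrl.get_image('side');crop(S,190,90,110,100,6,'s14.png')"
```

```text
t 26.95 p [404.5 353.2 102.5] yaw -72.4 down [ 0.076 -0.019 -0.997] q1,6 [0.73  2.073] F [ 0.  -0.4 -2.1] w 12.3
delta tool mm [ 15.  344.2  95.7]
turn rad 0.308 or half-turn 0.308
```

View pics/s14.png

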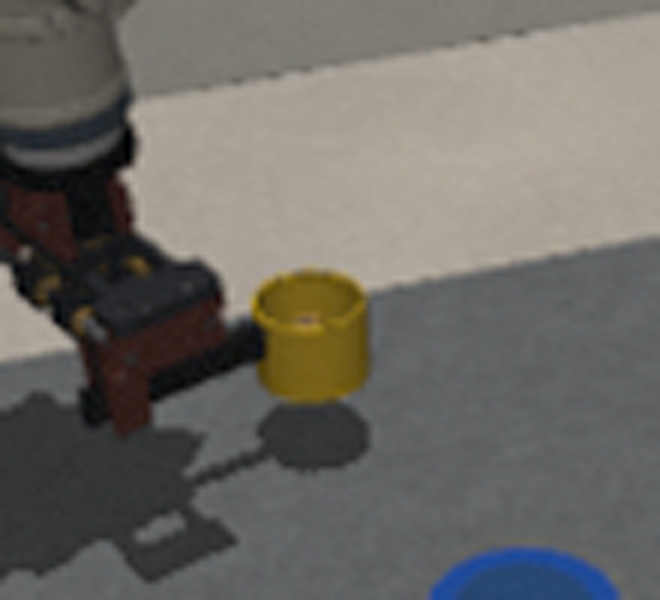

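arm_command:
  deltas:
    - [0,0,0,0.08]
    - [0,0,0,0.08]
    - [0,0,0,0.08]
    - [0,0,0,0.06]
    - [0,0,0,0]

```text
t: 27.5
ee_pos: [403.6, 352.4, 100.9]
orientation: [2.292, -0.025, -2.129]
ft_force: [0.3, -0.1, -0.8]
width: 11.9
```

```bash
python3 w.py 419 -4 95.2 -90
```

```text
t 27.5 p [403.6 352.4 100.9] yaw -90.2 down [ 0.074 -0.02  -0.997] q1,6 [0.73  2.384] F [ 0.3 -0.1 -0.8] w 11.9
delta tool mm [ 14.1 356.1 -15.4]
turn rad -0.003 or half-turn -0.003
```

arm_command:
  deltas:
    - [0,0.015,-0.001,0]
    - [0,0.025,-0.001,0]
    - [0,0.03,-0.001,0]
    - [0,0.03,-0.001,0]
    - [0,0.03,-0.001,0]
    - [0,0.03,-0.001,0]
    - [0,0.03,-0.001,0]
    - [0,0.03,-0.001,0]
    - [0,0.025,-0.001,0]
    - [0,0.015,0,0]

```text
t: 28.5
ee_pos: [409.8, 77.3, 105.8]
orientation: [2.276, -0.005, -2.122]
ft_force: [0.3, -0.6, -1.0]
width: 12.1
```

```bash
python3 w.py 419 -4 95.2 -90
```

```text
t 28.5 p [409.8  77.3 105.8] yaw -89.0 down [ 0.07  -0.022 -0.997] q1,6 [0.182 1.795] F [ 0.3 -0.6 -1. ] w 12.1
delta tool mm [13.  81.2 -6.8]
turn rad 0.018 or half-turn 0.018
```

arm_command:
  deltas:
    - [0.002,0.02,-0.002,0.01]
    - [0.002,0.025,-0.002,0.008]
    - [0.002,0.02,-0.002,0]
    - [0.002,0.01,0,0]
    - [0.002,0,0,0]
    - [0,0,0,0]

```text
t: 29.1
ee_pos: [412.6, -6.5, 97.6]
orientation: [2.281, -0.023, -2.132]
ft_force: [-0.1, -0.6, -0.8]
width: 11.7
```

```bash
python3 w.py 419 -4 95.2 -90
```

```text
t 29.1 p [412.6  -6.5  97.6] yaw -89.9 down [ 0.067 -0.024 -0.997] q1,6 [-0.03   1.579] F [-0.1 -0.6 -0.8] w 11.7
delta tool mm [ 2.8 -2.6 -6.2]
turn rad 0.002 or half-turn 0.002
```

arm_command:
  deltas:
    - [0.002,-0.0025,-0.002,0]
    - [0,0,0,0]

```text
t: 29.3
ee_pos: [414.4, -3.4, 95.5]
orientation: [2.28, -0.022, -2.132]
ft_force: [-0.3, 0.9, -0.9]
width: 11.5
```

```bash
python3 w.py 419 -4 95.2 -90; python3 -c "
from h import *
T=ctrl.get_image('top');S=ctrl.get_image('side');crop(T,220,130,120,100,6,'t15.png');crop(S,230,160,110,90,7,'s15.png')"
```

```text
t 29.3 p [414.4  -3.4  95.5] yaw -89.8 down [ 0.067 -0.024 -0.997] q1,6 [-0.022  1.587] F [-0.3  0.9 -0.9] w 11.5
delta tool mm [ 0.6  0.6 -4.6]
turn rad 0.003 or half-turn 0.003
```

View pics/t15.png

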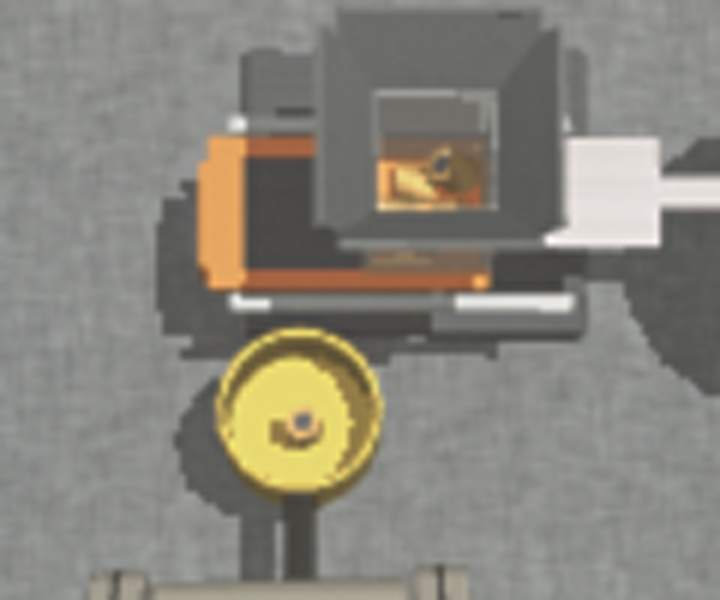

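View pics/s15.png

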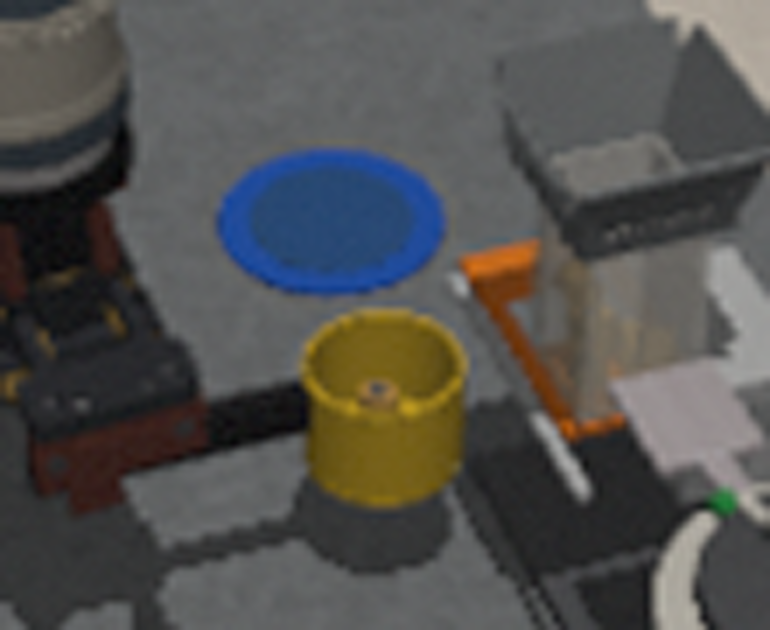

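Run:
```python
from h import *
g=lambda x,y:(220+x/6-.42,130+y/6-.42)
print("rim c",onz("top",*g(300,411),100),"l",onz("top",*g(216,411),100),"r",onz("top",*g(384,411),100),"top",onz("top",*g(300,326),100))
h=lambda x,y:(230+x/7-.43,160+y/7-.43)
print("side rim c",onz("side",*h(385,364),100), tri(g(300,411),h(385,364)))
print("handle cl", onz("top",*g(300,560),98))
```

```text
rim c [544.08114697  -3.50905292 100.        ] l [543.88282681  30.97903274 100.        ] r [544.27960205 -38.02060032 100.        ] top [579.66714853  -3.34003382 100.        ]
side rim c [543.32466696  -2.67781837 100.        ] (array([543.51141165,  -3.41843161, 100.70169834]), np.float64(0.8937313841138749))
handle cl [482.63175717  -3.80948772  98.        ]
```

arm_command:
  deltas:
    - [0.0,0,-0.008,0]
    - [0.0,0,-0.008,0]
    - [0,0,-0.008,0]
    - [0,0,-0.004,0]

```text
t: 29.8
ee_pos: [444.8, -2.3, 97.9]
orientation: [2.28, -0.019, -2.13]
ft_force: [-0.0, -1.0, -0.6]
width: 11.7
```

```bash
python3 w.py 494.5 -4 95.3 -90
```

```text
t 29.8 p [444.8  -2.3  97.9] yaw -89.7 down [ 0.068 -0.024 -0.997] q1,6 [-0.017  1.585] F [-0.  -1.  -0.6] w 11.7
delta tool mm [  6.    2.  -49.4]
turn rad 0.006 or half-turn 0.006
```

arm_command:
  deltas:
    - [0.003,0.002,-0.004,0.005]
    - [0.001,0,-0.008,0]
    - [0.001,0,-0.008,0]

```text
t: 30.1
ee_pos: [466.7, -4.5, 94.0]
orientation: [2.282, -0.025, -2.133]
ft_force: [-0.4, 0.3, -2.0]
width: 11.6
```

```bash
python3 w.py 494.5 -4 95.3 -90
```

```text
t 30.1 p [466.7  -4.5  94. ] yaw -90.0 down [ 0.068 -0.024 -0.997] q1,6 [-0.022  1.585] F [-0.4  0.3 -2. ] w 11.6
delta tool mm [  0.5  -0.5 -27.9]
turn rad 0.001 or half-turn 0.001
```

arm_command:
  deltas:
    - [0,0,-0.008,0]
    - [0,0,-0.008,0]
    - [0.001,0,-0.007,0]
    - [0.001,0,-0.003,0]

```text
t: 30.5
ee_pos: [496.2, -4.7, 93.6]
orientation: [2.283, -0.025, -2.132]
ft_force: [0.4, -0.2, -1.7]
width: 11.8
```

```bash
python3 w.py 494.5 -4 95.3 -90; python3 -c "
from h import *
T=ctrl.get_image('top');S=ctrl.get_image('side');crop(T,230,130,100,80,7.5,'t16.png');crop(S,250,170,100,80,7.5,'s16.png')"
```

```text
t 30.5 p [496.2  -4.7  93.6] yaw -90.0 down [ 0.068 -0.024 -0.997] q1,6 [-0.021  1.584] F [ 0.4 -0.2 -1.7] w 11.8
delta tool mm [-1.8 -0.6  1.6]
turn rad 0.0 or half-turn 0.0
```

View pics/t16.png

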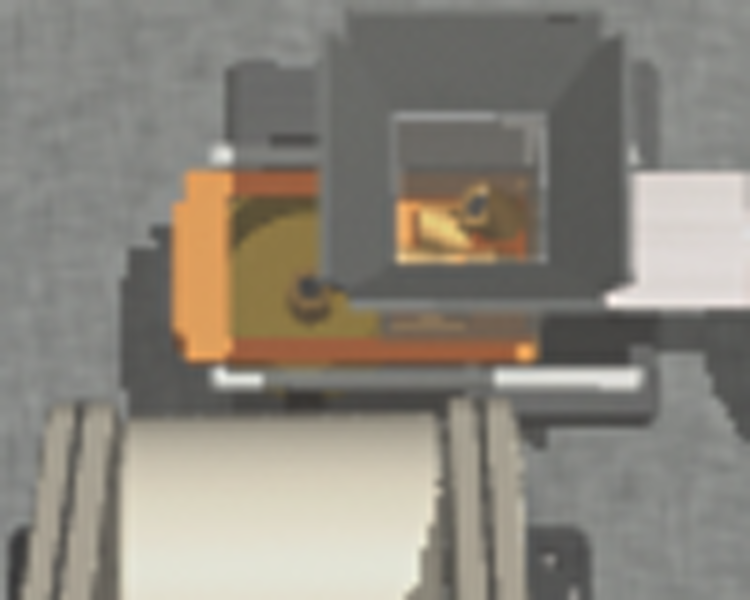

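View pics/s16.png

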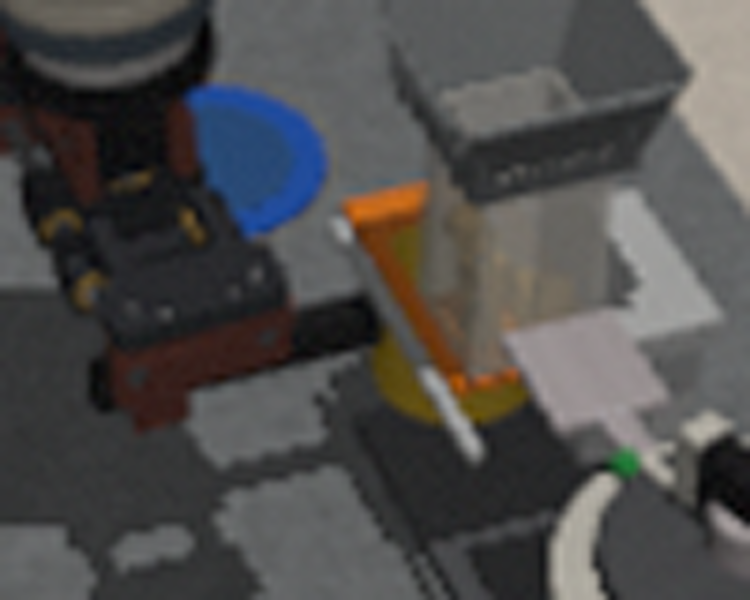

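The cup is between the tabs below the hole. Now sliding it along -y.

arm_command:
  deltas:
    - [-0.001,0.006,0.001,0]
    - [0,0.006,0,0]
    - [0,0.006,0,0]
    - [0,0.006,0,0]

```text
t: 31.0
ee_pos: [493.4, -29.6, 94.9]
orientation: [2.28, -0.022, -2.133]
ft_force: [0.3, 2.1, -2.3]
width: 11.9
```

```bash
python3 w.py 494.5 -58 95.3 -90
```

```text
t 31.0 p [493.4 -29.6  94.9] yaw -89.8 down [ 0.067 -0.023 -0.998] q1,6 [-0.073  1.522] F [ 0.3  2.1 -2.3] w 11.9
delta tool mm [ 0.3 28.4 -1. ]
turn rad 0.003 or half-turn 0.003
```

arm_command:
  deltas:
    - [0,0.007,-0.001,0.003]
    - [0,0.007,0,0]
    - [0,0.007,0,0]

```text
t: 31.3
ee_pos: [493.6, -52.6, 95.4]
orientation: [2.281, -0.026, -2.136]
ft_force: [0.2, 2.0, -2.6]
width: 11.9
```

```bash
python3 w.py 494.5 -58 95.3 -90
```

```text
t 31.3 p [493.6 -52.6  95.4] yaw -90.0 down [ 0.065 -0.023 -0.998] q1,6 [-0.121  1.473] F [ 0.2  2.  -2.6] w 11.9
delta tool mm [ 0.3  5.4 -0.9]
turn rad -0.001 or half-turn -0.001
```

arm_command:
  deltas:
    - [0,0.004,0,0]
    - [0,0.002,0,0]
    - [0,0,0,0]

```text
t: 31.6
ee_pos: [493.1, -60.2, 95.3]
orientation: [2.28, -0.027, -2.138]
ft_force: [1.1, 3.0, -2.7]
width: 11.7
```

```bash
python3 w.py 494.5 -58 95.3 -90; python3 -c "
from h import *
T=ctrl.get_image('top');S=ctrl.get_image('side');crop(T,230,130,100,80,7.5,'t17.png');crop(S,250,170,100,80,7.5,'s17.png')"
```

```text
t 31.6 p [493.1 -60.2  95.3] yaw -90.1 down [ 0.064 -0.023 -0.998] q1,6 [-0.137  1.456] F [ 1.1  3.  -2.7] w 11.7
delta tool mm [ 0.  -2.2 -1.4]
turn rad -0.002 or half-turn -0.002
```

View pics/t17.png

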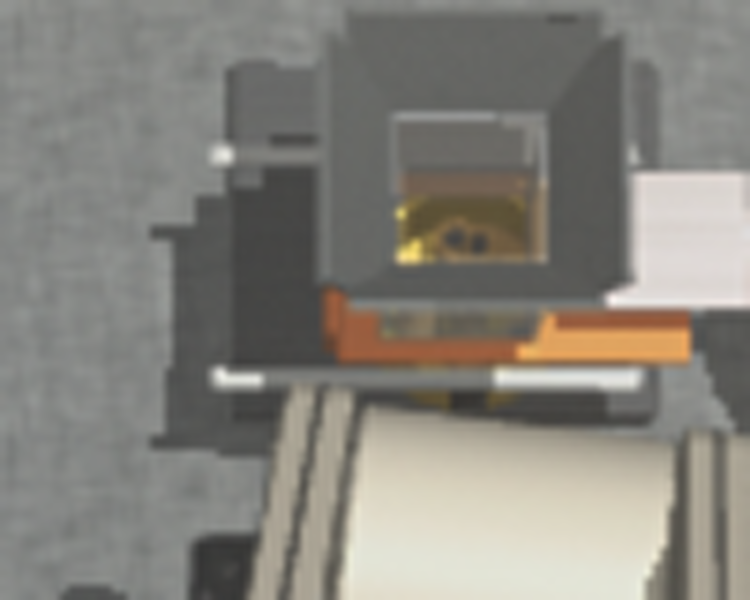

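View pics/s17.png

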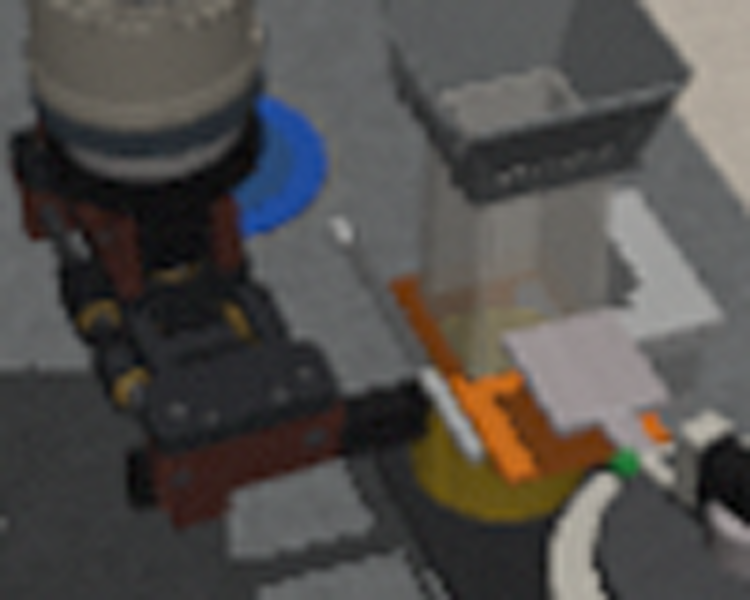

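Chute is clear and the shutter is about 47 mm open. I'll nudge it to the stop and hold for a moment.

arm_command:
  deltas:
    - [0,0.003,-0.001,0]
    - [0,0.002,0,0]
    - [0,0.002,0,0]
    - [0,0,0,0]

```text
t: 32.1
ee_pos: [492.5, -65.4, 95.0]
orientation: [2.274, -0.02, -2.141]
ft_force: [-0.2, 4.2, -2.0]
width: 12.5
```

```bash
python3 w.py 494.5 -4 95.3 -90; python3 -c "
from h import *
T=ctrl.get_image('top');S=ctrl.get_image('side');crop(T,230,130,100,80,7.5,'t18.png');crop(S,250,170,100,80,7.5,'s18.png')"
```

```text
t 32.1 p [492.5 -65.4  95. ] yaw -89.8 down [ 0.06  -0.022 -0.998] q1,6 [-0.149  1.438] F [-0.2  4.2 -2. ] w 12.5
delta tool mm [ -1.5 -61.4  -2.3]
turn rad 0.003 or half-turn 0.003
```

View pics/t18.png

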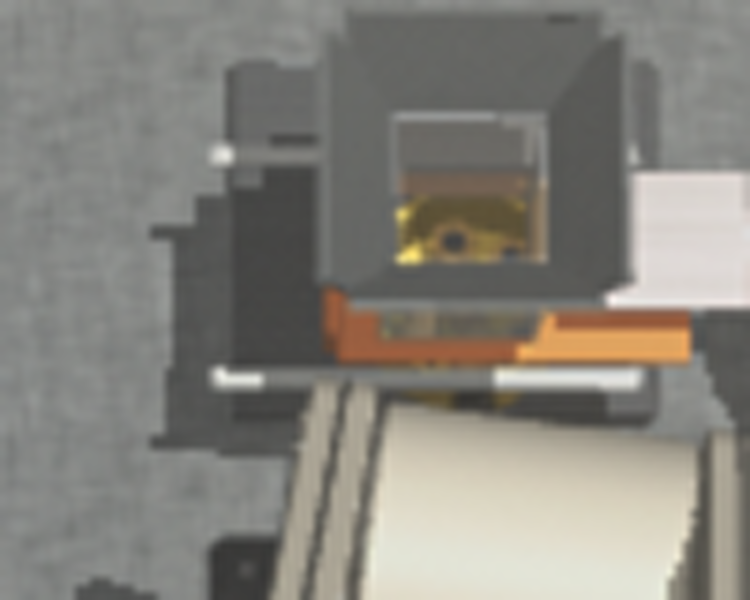

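View pics/s18.png

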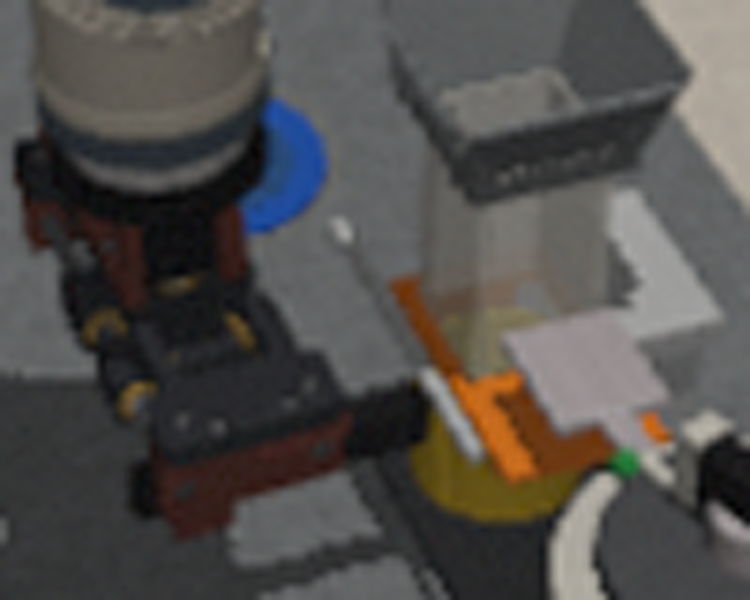

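The shutter is at its open stop and the chute is empty. Sliding back to +y.

arm_command:
  deltas:
    - [-0.001,-0.006,-0.001,0]
    - [0,-0.008,-0.001,0]
    - [0,-0.008,0,0]
    - [0,-0.008,0,0]
    - [0,-0.008,0,0]

```text
t: 32.7
ee_pos: [495.4, -25.8, 95.7]
orientation: [2.278, -0.026, -2.141]
ft_force: [-0.2, -1.5, -1.4]
width: 11.6
```

```bash
python3 w.py 494.5 0 95.3 -90
```

```text
t 32.7 p [495.4 -25.8  95.7] yaw -90.1 down [ 0.062 -0.023 -0.998] q1,6 [-0.065  1.535] F [-0.2 -1.5 -1.4] w 11.6
delta tool mm [ -0.3 -25.8   0.9]
turn rad -0.002 or half-turn -0.002
```

arm_command:
  deltas:
    - [0,-0.007,0,0]
    - [0,-0.007,0,0]
    - [0,-0.006,0,0]
    - [0,-0.003,0,0]

```text
t: 33.1
ee_pos: [495.5, 0.1, 95.2]
orientation: [2.278, -0.025, -2.14]
ft_force: [-0.5, -0.7, -1.2]
width: 11.9
```

```bash
python3 w.py 494.5 0 95.3 -90; python3 -c "
from h import *
T=ctrl.get_image('top');S=ctrl.get_image('side');crop(T,230,130,100,80,7.5,'t19.png');crop(S,250,170,100,80,7.5,'s19.png')"
```

```text
t 33.1 p [4.955e+02 1.000e-01 9.520e+01] yaw -90.1 down [ 0.063 -0.023 -0.998] q1,6 [-0.011  1.594] F [-0.5 -0.7 -1.2] w 11.9
delta tool mm [-0.2  0.1  1. ]
turn rad -0.001 or half-turn -0.001
```

View pics/t19.png

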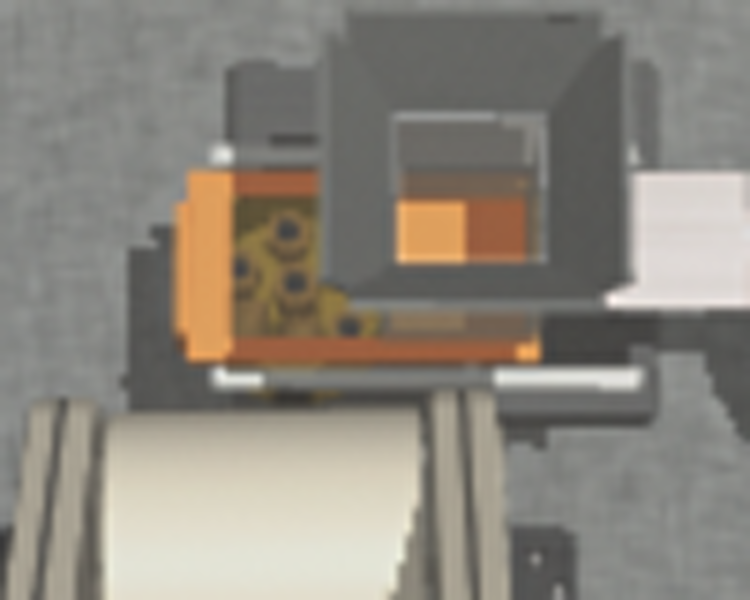

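View pics/s19.png

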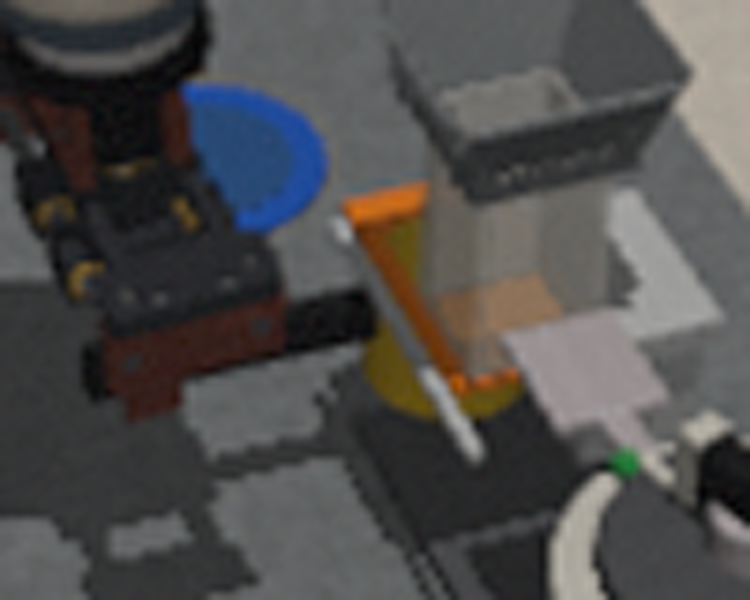

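Nearly closed. I'll press it to the stop.

arm_command:
  deltas:
    - [0,-0.002,0,0]
    - [0,-0.002,0,0]
    - [0,-0.001,0,0]
    - [0,0,0,0]

```text
t: 33.6
ee_pos: [494.7, 3.9, 94.9]
orientation: [2.278, -0.03, -2.143]
ft_force: [0.8, -5.7, -0.2]
width: 11.9
```

```bash
python3 w.py 494.5 -4 95.3 -90; python3 -c "
from h import *
T=ctrl.get_image('top');crop(T,230,130,100,80,7.5,'t20.png')
A=cv2.imread('pics/top0.png')[:,:,::-1]
for im in(A,T):
    h=cv2.cvtColor(np.ascontiguousarray(im),cv2.COLOR_RGB2HSV).astype(int);H,Sa,V=h[...,0],h[...,1],h[...,2]
    m=(H>5)&(H<=18)&(Sa>130)&(V>90); print([b for b in blobs(m,20) if 240<b[0][0]<320])
    print(im[158:164:2,250:264,0])
"
```

```text
t 33.6 p [494.7   3.9  94.9] yaw -90.3 down [ 0.061 -0.024 -0.998] q1,6 [-0.003  1.607] F [ 0.8 -5.7 -0.2] w 11.9
delta tool mm [-0.2  7.9  0.2]
turn rad -0.005 or half-turn -0.005
[([264.8, 167.6], [253, 153, 48, 25, 301])]
[[142 143 153 213 227 226 226 226 227 226 161  79  70  73]
 [ 98  93 114 200 227 226 226 226 227 226 161  81  71  73]
 [131  92 107 200 227 227 226 226 227 226 162  81  69  70]]
[([264.6, 167.5], [253, 153, 48, 25, 315]), ([291.4, 160.0], [283, 157, 17, 8, 114])]
[[139 140 151 207 224 223 223 222 223 222 162  96  92  94]
 [ 97  91 112 195 223 223 222 222 223 222 160  96  93  97]
 [129  91 106 195 224 223 222 222 223 222 163 123 137 141]]
```

View pics/t20.png

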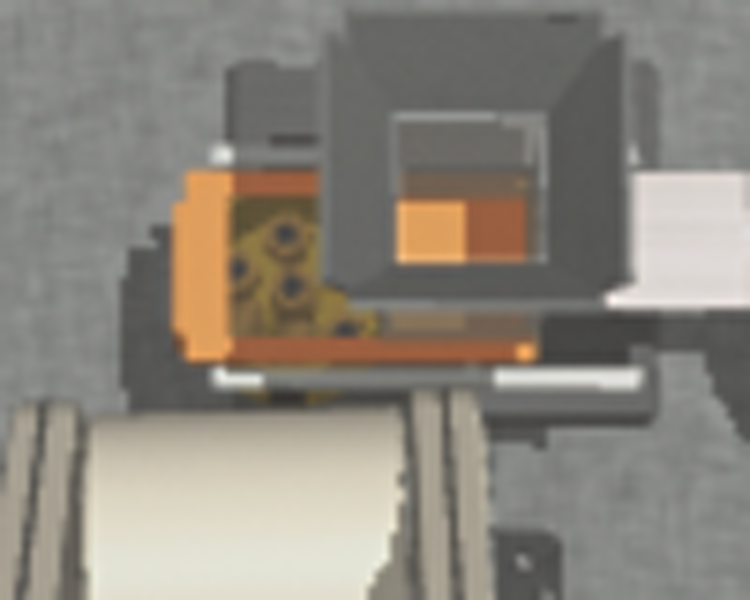

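The shutter's pixels match the initial picture, so it is shut. Centring the cup in the fork, then withdrawing along -x.

arm_command:
  deltas:
    - [0,0.004,0,0]
    - [0,0,0.003,0]
    - [0,0,0.008,0]
    - [0,0,0.008,0]

```text
t: 34.05
ee_pos: [475.9, -0.5, 93.9]
orientation: [2.28, -0.03, -2.141]
ft_force: [-0.6, 0.3, -2.0]
width: 12.1
```

```bash
python3 w.py 410 -1 95.3 -90
```

```text
t 34.05 p [475.9  -0.5  93.9] yaw -90.2 down [ 0.063 -0.023 -0.998] q1,6 [-0.013  1.598] F [-0.6  0.3 -2. ] w 12.1
delta tool mm [-5.5  0.8 65.6]
turn rad -0.004 or half-turn -0.004
```

arm_command:
  deltas:
    - [0,0,0.01,0]
    - [0,0,0.01,0]
    - [-0.001,0,0.01,0]
    - [-0.001,0,0.01,0]
    - [-0.001,0,0.01,0]
    - [0,0,0.008,0]
    - [0,0,0.003,0]

```text
t: 34.75
ee_pos: [406.4, 0.1, 92.9]
orientation: [2.276, -0.028, -2.144]
ft_force: [0.4, -0.2, -2.8]
width: 11.7
```

```bash
python3 w.py 410 -1 95.3 -90; python3 -c "
from h import *
T=ctrl.get_image('top');S=ctrl.get_image('side');crop(T,220,130,120,100,6,'t21.png');crop(S,230,160,110,90,7,'s21.png')"
```

```text
t 34.75 p [4.064e+02 1.000e-01 9.290e+01] yaw -90.2 down [ 0.06  -0.023 -0.998] q1,6 [-0.013  1.604] F [ 0.4 -0.2 -2.8] w 11.7
delta tool mm [-2.1  1.2 -3.7]
turn rad -0.003 or half-turn -0.003
```

View pics/t21.png

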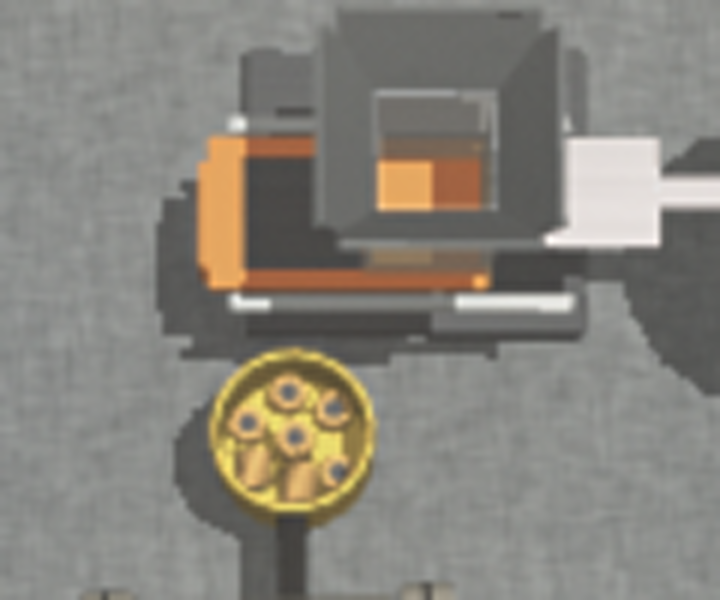

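View pics/s21.png

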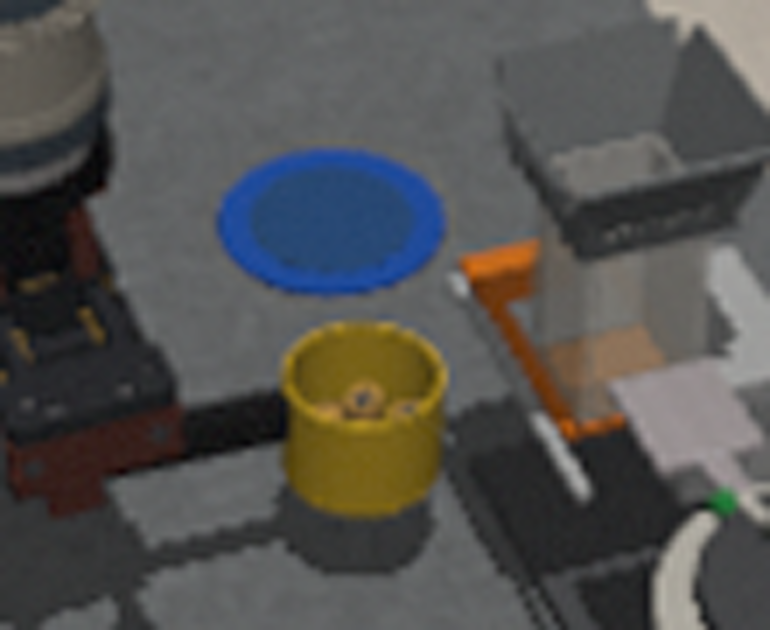

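Seven standoffs show in the cup, five upright and two lying. The chute is empty and the shutter is closed. Measuring the cup centre, then on to the pad.

```bash
python3 - <<'E'
from h import *
g=lambda x,y:(220+x/6-.42,130+y/6-.42)
h=lambda x,y:(230+x/7-.43,160+y/7-.43)
print("cup",onz("top",*g(293,432),98),tri(g(293,432),h(365,378)))
E
python3 w.py 464 208 95 -90
```

```text
cup [535.65828312  -0.68110276  98.        ] (array([535.95481827,  -0.57285978,  92.81554957]), np.float64(1.187207564868452))
t 34.85 p [4.072e+02 1.000e-01 9.300e+01] yaw -90.2 down [ 0.061 -0.023 -0.998] q1,6 [-0.013  1.603] F [-0.5 -0.8 -1.9] w 12.0
delta tool mm [  -3.4 -208.   -56.5]
turn rad -0.003 or half-turn -0.003
```

arm_command:
  deltas:
    - [-0.001,-0.012,0,0]
    - [-0.001,-0.02,0,0]
    - [-0.001,-0.025,0,0]
    - [0,-0.025,-0.004,0]
    - [0,-0.025,-0.008,0]
    - [0,-0.025,-0.008,0]
    - [0,-0.025,-0.008,0]
    - [0,-0.02,-0.008,0]
    - [0,-0.01,-0.008,0]
    - [0,0,-0.004,0]

```text
t: 35.85
ee_pos: [464.1, 195.8, 95.7]
orientation: [2.289, -0.029, -2.136]
ft_force: [-0.4, -0.4, -1.5]
width: 11.8
```

```bash
python3 w.py 465.5 205.7 95 -90
```

```text
t 35.85 p [464.1 195.8  95.7] yaw -90.3 down [ 0.069 -0.021 -0.997] q1,6 [0.402 2.045] F [-0.4 -0.4 -1.5] w 11.8
delta tool mm [  0.6 -10.   -1.3]
turn rad -0.006 or half-turn -0.006
```

arm_command:
  deltas:
    - [0,-0.009,-0.001,0]
    - [0.006,0,0,0]
    - [0.008,0,0,0]
    - [0.008,0,0,0]
    - [0,0,0,0]

```text
t: 36.35
ee_pos: [466.1, 201.9, 71.2]
orientation: [2.287, -0.033, -2.139]
ft_force: [0.2, -0.2, -1.6]
width: 11.7
```

```bash
python3 w.py 465.5 205.7 48 -90; python3 -c "
from h import *
T=ctrl.get_image('top');S=ctrl.get_image('side');crop(T,150,140,110,100,6,'t22.png');crop(S,210,120,110,90,7,'s22.png')"
```

```text
t 36.35 p [466.1 201.9  71.2] yaw -90.5 down [ 0.067 -0.022 -0.998] q1,6 [0.412 2.066] F [ 0.2 -0.2 -1.6] w 11.7
delta tool mm [23.  -4.3  2.2]
turn rad -0.009 or half-turn -0.009
```

View pics/t22.png

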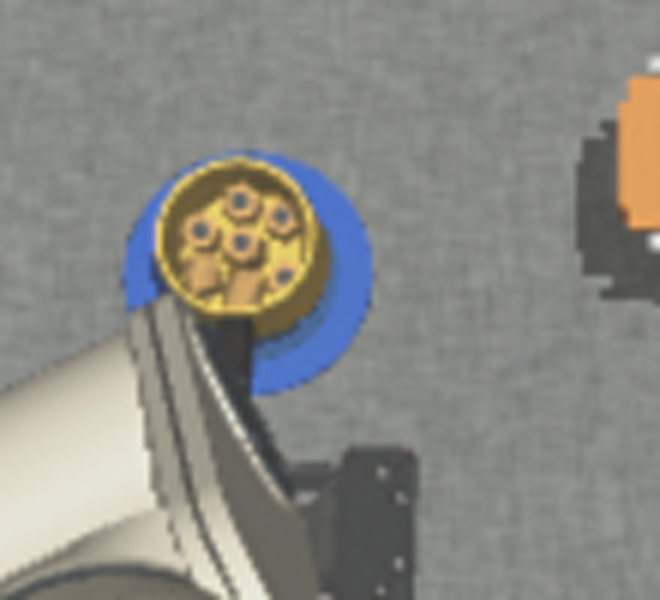

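View pics/s22.png

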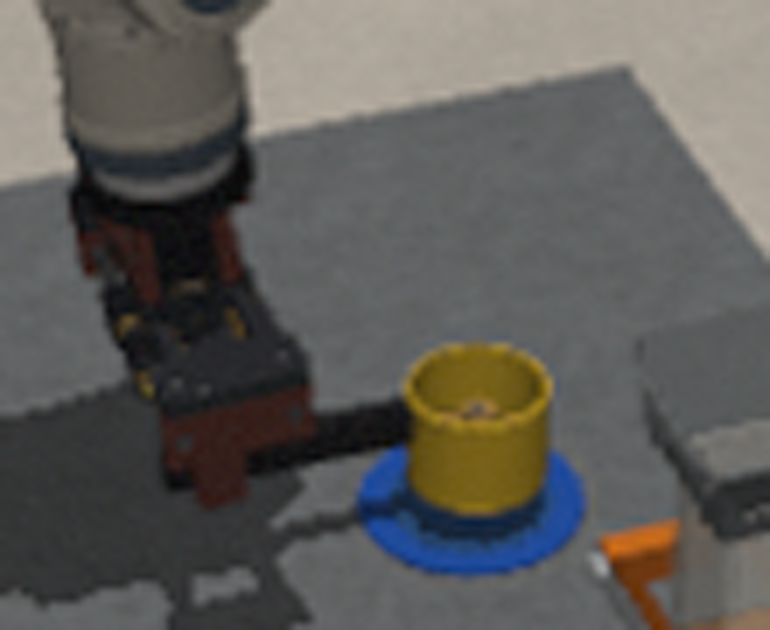

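arm_command:
  deltas:
    - [0.005,-0.003,0.001,0]
    - [0.006,0,0,0]
    - [0.004,0,0,0]

```text
t: 36.75
ee_pos: [467.2, 205.2, 56.6]
orientation: [2.291, -0.032, -2.137]
ft_force: [0.3, 0.4, -1.3]
width: 11.8
```

```bash
python3 w.py 465.5 205.7 48 -90; python3 -c "
from h import *
g=lambda x,y:(150+x/6-.42,140+y/6-.42)
print(onz('top',*g(239,239),76))"
```

```text
t 36.75 p [467.2 205.2  56.6] yaw -90.5 down [ 0.069 -0.021 -0.997] q1,6 [0.417 2.078] F [ 0.3  0.4 -1.3] w 11.8
delta tool mm [ 8.5 -0.7  2.3]
turn rad -0.009 or half-turn -0.009
[594.89154832 198.40941214  76.        ]
```

arm_command:
  deltas:
    - [0.003,-0.002,0.001,0]
    - [0.003,0,0,0]
    - [0.001,0,0,0]

```text
t: 37.05
ee_pos: [466.4, 207.3, 48.6]
orientation: [2.29, -0.032, -2.137]
ft_force: [-3.5, 0.6, 3.0]
width: 12.2
```

```bash
python3 w.py 465.5 207.7 48 -90
```

```text
t 37.05 p [466.4 207.3  48.6] yaw -90.5 down [ 0.069 -0.021 -0.997] q1,6 [0.421 2.085] F [-3.5  0.6  3. ] w 12.2
delta tool mm [ 0.5 -0.4  0.9]
turn rad -0.009 or half-turn -0.009
```

Contact, with Fz changing sign. I'll settle and open.

arm_command:
  deltas:
    - [0.0005,0,0,0]
    - [0,0,0,0]

```text
t: 37.25
ee_pos: [466.4, 207.4, 48.3]
orientation: [2.29, -0.032, -2.137]
ft_force: [-0.9, 0.4, 1.6]
width: 11.9
```

arm_command:
  deltas:
    - [0,0,0,0]
    - [0,0,0,0]
    - [0,0,0,0]
    - [0,0,0,0]
    - [0,0,0,0]
  hand: 0.04

```text
t: 37.75
ee_pos: [467.8, 207.8, 49.0]
orientation: [2.294, -0.03, -2.134]
ft_force: [-0.2, -0.4, -0.8]
width: 39.7
```

```bash
python3 w.py 465.5 207.7 48 -90; python3 -c "
from h import *
T=ctrl.get_image('top');S=ctrl.get_image('side');crop(T,150,140,110,100,6,'t23.png');crop(S,210,120,110,90,7,'s23.png')"
```

```text
t 37.75 p [467.8 207.8  49. ] yaw -90.5 down [ 0.072 -0.02  -0.997] q1,6 [0.421 2.086] F [-0.2 -0.4 -0.8] w 39.7
delta tool mm [0.8 0.1 2.4]
turn rad -0.009 or half-turn -0.009
```

View pics/s23.png

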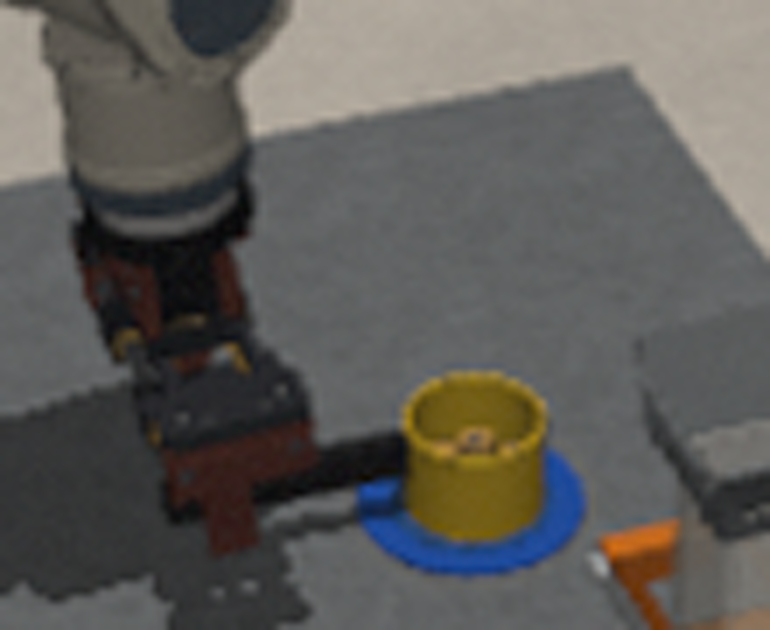

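arm_command:
  deltas:
    - [-0.01,0,0,0]
    - [-0.02,0,0,0]
    - [-0.03,0,0,0]
    - [-0.04,0,0,0]
    - [-0.04,0,0,0]
    - [-0.04,0,0.01,0]
    - [0,0.04,0,0]
    - [0,0.045,0,0]
    - [0,0.045,0,0]
    - [0,0.045,0,0]

```text
t: 38.85
ee_pos: [443.2, 36.9, 245.4]
orientation: [2.298, -0.015, -2.121]
ft_force: [0.7, 0.2, 0.5]
width: 39.5
```

```bash
python3 w.py; python3 -c "
from h import *
T=ctrl.get_image('top');S=ctrl.get_image('side');crop(T,60,100,380,250,2.1,'t24.png');crop(S,210,120,180,160,4,'s24.png');crop(T,150,140,110,100,6,'t24c.png')"
```

```text
t 38.85 p [443.2  36.9 245.4] yaw -89.9 down [ 0.08  -0.017 -0.997] q1,6 [0.071 1.655] F [0.7 0.2 0.5] w 39.5
```

View pics/t24.png

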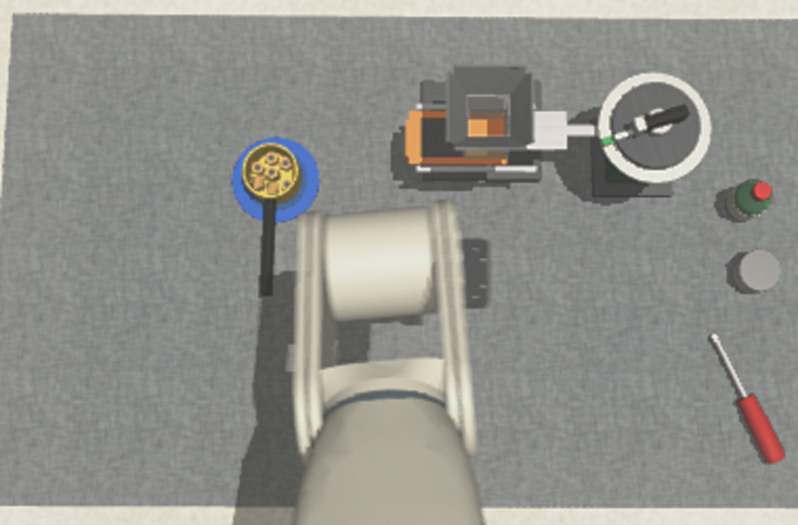

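View pics/s24.png

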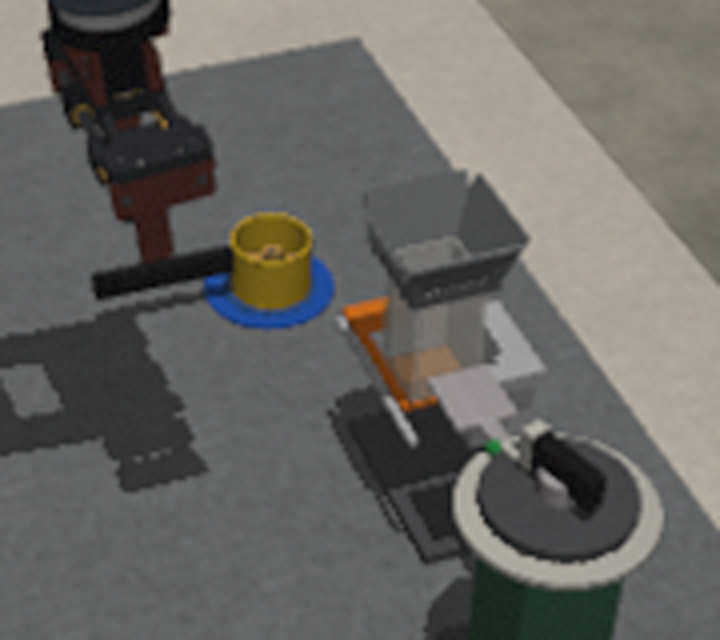

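View pics/t24c.png

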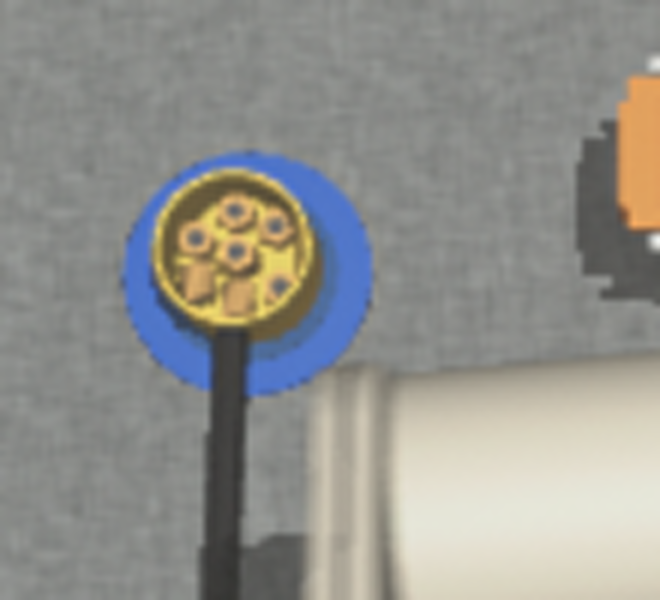

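Run:
```python
from h import *
g=lambda x,y:(150+x/6-.42,140+y/6-.42)
c=onz("top",*g(234,249),53);p=onz("top",190.9,185.4,3);print("cup",c,"pad",p,np.linalg.norm((c-p)[:2]))
T=ctrl.get_image("top");S=ctrl.get_image("side")
for n,im in(("top",T),("side",S)):
    h=cv2.cvtColor(np.ascontiguousarray(im),cv2.COLOR_RGB2HSV).astype(int);H,Sa,V=h[...,0],h[...,1],h[...,2]
    print(n,[b for b in blobs((H>5)&(H<28)&(Sa>100)&(V>60),5) if 150<b[0][0]<450 and b[0][1]>110])
crop(T,335,125,75,75,8,"t25.png");cv2.imwrite("pics/s25.png",cv2.resize(S[100:400,130:460,::-1],None,fx=1.8,fy=1.8))
```

```text
cup [595.40781562 203.78188004  53.        ] pad [594.22677641 204.71433538   3.        ] 1.504767944296704
top [([266.0, 168.1], [253, 153, 49, 26, 348]), ([291.0, 160.0], [283, 156, 17, 9, 153]), ([188.9, 182.0], [176, 169, 27, 27, 525])]
side [([417.9, 115.1], [408, 103, 21, 22, 103]), ([436.8, 129.0], [436, 127, 3, 5, 5]), ([229.4, 146.8], [228, 145, 5, 5, 12]), ([249.5, 148.5], [248, 147, 4, 4, 8]), ([234.6, 161.8], [234, 161, 2, 3, 5]), ([277.3, 184.4], [267, 173, 21, 24, 416]), ([305.4, 207.0], [296, 194, 23, 29, 182])]
```

View pics/t25.png

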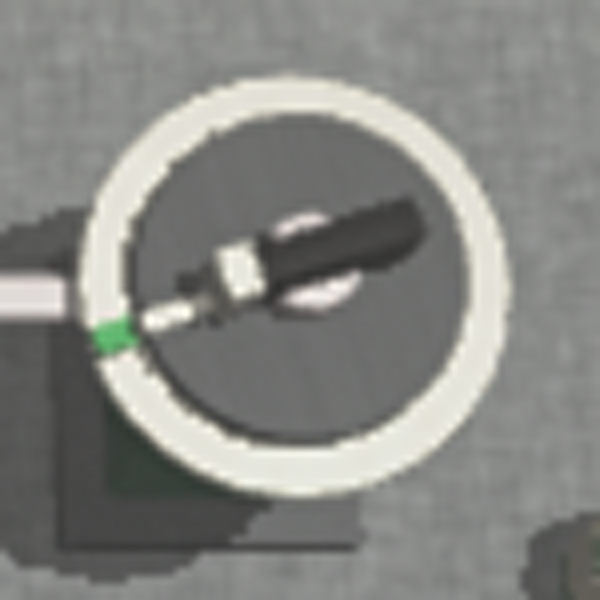

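View pics/s25.png

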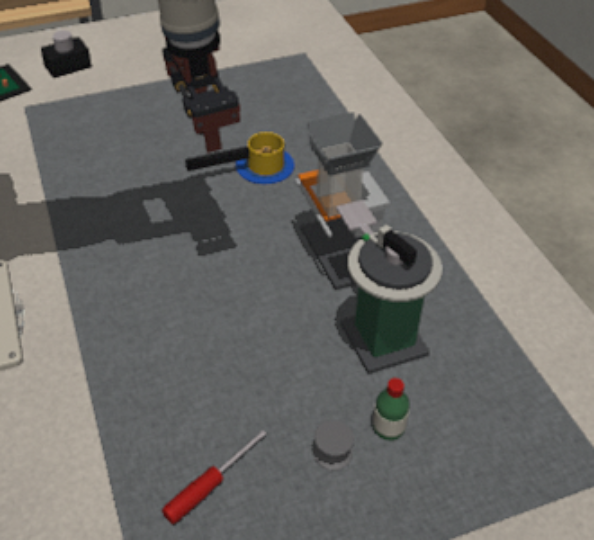

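The cup centre is 1.5 mm from the pad centre, the pointer lines up with the mark, the shutter is closed, the bench is clear of brass, and the bystanders look untouched. Handing in.

```bash
python3 -c "
from workcell import ctrl
print(ctrl.close_job())"
```

```text
the job is handed in; nothing more can be done
None
```

I carried out the whole changeover and handed it in, but one force reading may have failed the run. At t = 13.15 s, while reaching for the first loose standoff, the fingertips pressed into the bench. The sensor read about 125 N against the 120 N limit. I backed off at once, but I can't tell whether that counts as a failure.

**What I did:** I wound the handwheel clockwise to the green mark and put the two loose standoffs in the cup. I then took the cup by its handle into the fork, slid the shutter to its open stop until the chute was empty, and slid it shut again. Last, I set the cup down on the blue pad and moved the arm clear. The clock stood at about 39 s.

**Last checks from the pictures:**
- **Cup:** it stands upright, about 1.5 mm from the pad's centre.
- **Shutter:** after closing, its pixels matched the starting picture, and it still looked closed at the end.
- **Pointer:** it lines up with the green mark.
- **Bystanders:** the spool, bottle and screwdriver look untouched.
- **Standoffs:** no loose brass on the bench and an empty chute. Seven standoffs can be seen in the cup, but some may lie under others, so the count is not confirmed part by part.

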